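# Turn the spindle knob over, key it onto the D-shaft and hold it pressed

## Robot

A 7-joint arm with a two-finger parallel gripper is mounted at the origin on a cart in front of the work surface, level with it; the furniture and walls round the work are solid. World frame = base frame: x ahead of the robot, y to its left, z up, the work surface at z = 0. Lengths are in mm, angles in rad, forces in N, time in s.
With the tool pointing down it reaches from about 400 to 875 mm from the base axis. Payload 4.4 kg.
Tool frame: the origin (TCP) lies midway between the tips of the shut fingers; the grasp point (between the pads) lies 19 mm behind it; x points along the fingers, z is the direction in which the jaws open and shut, and the axes are right-handed (so a half turn about x gives the same grasp; the last joint's range is limited). The gripper opens to 85 mm and grips with 20 to 120 N. Pads are 22 mm wide; open, the fingers measure 114 mm over their backs; the gripper's body (76 mm by 85 mm) begins 54 mm behind the grasp point. The pads swing forward as they close: fully open they stand 13 mm farther back than shut.
Start: joints at [-1.194, 0.628, 0.038, 1.517, -0.027, 0.996, -0.02], TCP at [278.485, 587.336, 231.313] pointing down, gripper open.
Joint ranges: [-3.06, 3.06], [-0.37, 2.12], [-1.25, 1.32], [0.18, 2.47], [-1.1, 4.24], [0.23, 1.98], [-2.94, 2.94]. Speed limits (rad/s): [2.57, 2.57, 3.14, 3.14, 3.14, 3.14, 3.14].

## Interface

Orientations are given as [roll, pitch, yaw] about the fixed x, y, z axes, in that order (R = Rz(yaw) Ry(pitch) Rx(roll)).
In Python, from cell import ctrl gives the robot as it stands. The module is installed in compiled form; this text tells all that it offers.
- The arm moves only by the tool servo_tool, never from a script. Its argument "rows" is a list of rows, each an object of numbers: "dx", "dy", "dz": the shift along the tool's x, y, z in units of 750 mm (1.0 is 750 mm); "wx", "wy", "wz": the turn, a rotation vector about the tool's x, y, z in units of 6 degrees (1.0 is 6 degrees); "fingers": the closure, from 0 (fully open) to 1 (shut). In form: [{"dx": .., "dy": .., "dz": .., "wx": .., "wy": .., "wz": .., "fingers": ..}, ...]. A call has 1 to 5 rows; each row shifts and turns the commanded pose from where the row before left it, along the tool's axes as they then stand; what a row does not reach is not made up. A row lasts 1/8 s, in which the tool goes at most 62.5 mm and 10.7 degrees, less where a joint would pass 70% of its speed; a pose out of reach is approached as far as the arm can. A call with a number of a shift or a turn outside -1 to 1 is refused whole. A call with a gripper value outside its range is refused whole. The fingers move at their own pace and stop on an object; the grip force is fixed at half the most. Time passes only in rows, so rows that do not move let the fingers close. It gives the time, the measured TCP pose, the force and the opening at its end, in the units of the state.
- ctrl.read_state(): the state, without advancing time (a new reading comes with each control period).
- ctrl.get_image(name): name is "side" or "top"; returns the picture (420x560x3 uint8, red, green, blue); there is no depth.
- ctrl.camera_info(name): a dict with "fovy" (degrees; the focal length in pixels is half the picture's height over the tangent of half this angle, whatever the lens; pixels are square), "cx", "cy" (the principal point, pixels), "k1" (the pictures are not rectified: a ray, as slopes to the right and down, at radius r is drawn at 1 + k1 r^2 times it, then the intrinsics apply), "R" (3x3) and "t" (3): a world point X has camera coordinates R X + t. Camera axes: x right, y down, z forward; pixel columns grow to the right and rows downward; lengths in mm; the calibration is good to about 2 mm. A picture is of the moment at which its call begins. camera_info takes no time and is no camera call.
- ctrl.finish_job(): hands the job in, once; it reports no verdict.
Trained networks look in the newest picture that a camera, given by its name, has taken for a name from the list of things; names that differ only in an ending like _2 or _b are one class to them, and where a whole thing is asked for, a point or a joint stands for the part that bears it (a point fixed in the world has none). Each returns a list of dicts, best first, with "conf" (0 to 1); they miss things now and then, are a little off and sometimes report something else, mostly with a low value. They report only what shows in the picture. A call takes as long as a camera call. They do not tell look-alikes from the thing itself.
- ctrl.search_frame(label, camera): "extent" ([centre column, centre row, width, height] in pixels, round what is visible of it).
- ctrl.silhouettes(label, camera): "region" (420x560 bool, what is visible of it) and "extent" ([centre column, centre row, width, height] in pixels, round what is visible of it).
- ctrl.mark_of(label, camera): "point" ([column, row] in pixels: a listed point, or the origin of a listed thing).
The state is a dict: "clock": time; "qpos": joint angles; "qd": joint speeds; "tau": joint torques, N m; "eef_pos": TCP position; "tool_rot": TCP orientation; "force": force on the tool from outside, world axes, zero at the start; "torque": the same for the moment, N m; "width": finger opening in mm.
Only numpy, scipy, OpenCV 4.12 (cv2) and the standard library are available. Lean on these libraries where they do the work, as an engineer would, in place of code of your own. Each camera call takes 0.05 s, during which the arm holds its last target.

## Task

The knob of the spindle's speed controller has come off and lies on its face on the bench: turn it over so that its hole points down, turn it so that the flat in its hole matches the flat on the controller's D-shaped shaft, and push it all the way onto the shaft. Then keep it pressed so that the sprung shaft stays fully down, and finish like that, with the gripper still on the knob pressing it: the spindle may only run while the knob is held in. Leave the ring, the stone, the green bar and the nut where they are.

Things in the scene. Friction and masses are not known exactly. Their poses are not given: they have to be found in the camera images.
- knob: loose grey plastic knob, 60 g: rounded block 48 (x) x 32 (y) x 26 mm (z), 6 mm corner radii. Origin: centre of its closed flat face, which has a black line towards +x; z points from that face to the open side. Starts lying on the closed face, z up; on the shaft z points down. Grip its parallel sides at y = +-16 mm; stands stably on either 32 x 26 mm end
- knob_floor (a point): centre of the closed bottom of the knob's hole, on the knob's axis 9 mm from the closed face; axes as the knob's
- knob_key (a point): point in the knob 20 mm from its axis on the +x side (the side of the hole's flat and of the black line), level with the bottom of the hole
- controller: fixed grey control box, 100 (x) x 110 (y) x 36 mm high, origin under its centre on the bench, short cable gland on its +x side, white ticks on the -x side of its top. The shaft stands upright in the middle of the top, out of a steel bush of 15 mm diameter, 6 mm high, with a 23 mm hexagon nut
- panel (a point): centre of the box's top face, 36 mm above the bench, on the shaft's axis
- shaft_tip (a point): centre of the upper end of the steel D-shaft, 29 mm above the box's top when not pressed; diameter 12 mm, flat 2.5 mm from the axis on its -x side, tip chamfered 1 mm. Its axes turn with the shaft: x horizontal, pointing away from the flat, z up. The fitted knob's x points opposite to this x (flat on flat)
- shaft (a joint): turn of the shaft about the vertical, rad, anticlockwise from above positive, within -1.2 to 1.2; at 0 the flat faces the box's -x side. It stays where it is left (0.06 N m of friction)
- plunger (a joint): how far the shaft is pushed down against its spring, m: 0 up, 0.004 stop. The spring yields from 4 N and needs 8 N to reach the stop; it rises again when let go. With the hole's bottom on the shaft's tip the knob's underside is 12 mm above the panel, 8 mm when pressed
- ring_0: short grey pipe ring, 48 mm across, 23 mm high; bystander, origin under its centre
- rough_stone_1: rough grey stone, about 50 mm wide and 42 mm high; bystander, origin under its centre
- compound_green: green bar of polishing compound, 51 x 107 x 30 mm; bystander, origin under its centre
- nut_1: rusty hexagon nut, 26 mm wide, 11 mm high; bystander, origin under its centre
- knob_mouth (a point): centre of the mouth of the knob's D-shaped blind hole, on the knob's axis at z = 26 mm, in the side opposite the closed face; axes as the knob's. Hole 17 mm deep, 14 mm in diameter, its flat 3.5 mm from the axis on the knob's +x side; 1.5 mm chamfer at the mouth
Not all that is in view belongs to the job. Leave any purple look-alike of the knob alone.

How it is judged:
By the outcome, as a careful person would: the job done as asked, in the order asked, and still so for the second after the job is handed in, while the arm keeps its last pose, push and grip.
It also fails if it takes over 72 s, if anything falls off the work surface, if the arm or the gripper's body presses on something with over 40 N, if the wrist force passes 120 N, or if a joint passes its speed limit or range.

## Working session

There is one attempt and no reset: what is moved stays moved. The work goes in short steps, Python scripts to look and compute and a tool call to move; the robot and the scene stay as the last step left them, time stands still between calls to the robot, and variables do not carry over. Pictures are saved under pics/ and viewed, and the job is handed in when it is done.

Besides the shell and the picture viewer there is one more tool, called after "Emit:" by a JSON object that holds its "op" and its "data", one argument or row to a line. servo_tool: Moves the arm, as the interface text tells. Its arguments: {"type":"object","properties":{"rows":{"type":"array"}},"required":["rows"]}

```bash
mkdir -p pics; ls; cat > h.py <<'E'
import numpy as np, cv2
from cell import ctrl
from scipy.spatial.transform import Rotation as Ro
def K(n):
    c=ctrl.camera_info(n); f=210/np.tan(np.radians(c['fovy'])/2); return c,f,np.array(c['R']),np.array(c['t'])
def proj(n,X):
    c,f,R,t=K(n); p=R@np.asarray(X,float)+t; s=p[:2]/p[2]; r2=s@s; s=s*(1+c['k1']*r2); return np.array([c['cx']+f*s[0],c['cy']+f*s[1]])
def ray(n,uv):
    c,f,R,t=K(n); d=(np.array(uv,float)-[c['cx'],c['cy']])/f; s=d.copy()
    for _ in range(30): s=d/(1+c['k1']*(s@s))
    return -R.T@t, R.T@np.array([s[0],s[1],1])
def onz(n,uv,z):
    o,d=ray(n,uv); return o+d*(z-o[2])/d[2]
def tri(uv1,uv2):
    a,d=ray('side',uv1); b,e=ray('top',uv2); d/=np.linalg.norm(d); e/=np.linalg.norm(e)
    s=np.linalg.lstsq(np.c_[d,-e],b-a,rcond=None)[0]; p=a+d*s[0];q=b+e*s[1]; return (p+q)/2,np.linalg.norm(p-q)
def save(n,f,box=None,sc=1):
    im=ctrl.get_image(n); cv2.imwrite('pics/last_%s.png'%n,im[:,:,::-1])
    if box: im=im[box[1]:box[3],box[0]:box[2]]
    im=cv2.resize(im,None,fx=sc,fy=sc,interpolation=cv2.INTER_CUBIC); cv2.imwrite('pics/'+f,im[:,:,::-1]); return im
def st():
    s=ctrl.read_state(); print({k:np.round(s[k],3) for k in ['clock','qpos','eef_pos','tool_rot','force','torque','width']}); return s
E
python3 - <<'E'
from h import *
st()
for n in ['side','top']:
    save(n,n+'0.png'); c=ctrl.camera_info(n); print(n,{k:np.round(c[k],3).tolist() for k in c}, 'pos',-np.array(c['R']).T@c['t'])
    for l in ['knob','controller','knob_mouth','shaft_tip','panel','knob_key']:
        print(l,[(round(r['conf'],2),np.round(r['point'],1).tolist()) for r in ctrl.mark_of(l,n)][:4])
E
```

```text
pics
{'clock': np.float64(0.0), 'qpos': array([-1.194,  0.629,  0.038,  1.518, -0.027,  0.996, -0.02 ]), 'eef_pos': array([278.21 , 586.774, 230.41 ]), 'tool_rot': array([ 3.138,  1.569, -2.017]), 'force': array([-0.118, -0.068, -0.896]), 'torque': array([-0.002,  0.059, -0.014]), 'width': np.float64(85.37)}
side {'fovy': 48.388, 'cx': 276.623, 'cy': 209.71, 'k1': 0.03, 'R': [[0.939, -0.343, -0.012], [-0.216, -0.565, -0.796], [0.266, 0.751, -0.605]], 't': [-571.158, 147.279, 790.134]} pos [ 358.03552466 -705.74607655  588.182244  ]
knob [(0.93, [177.0, 182.3]), (0.57, [225.3, 199.9])]
controller [(0.68, [220.7, 295.6])]
knob_mouth [(0.8, [175.5, 175.5]), (0.72, [223.2, 187.5])]
shaft_tip [(0.61, [217.4, 267.5])]
panel [(0.95, [219.5, 280.8])]
knob_key [(0.88, [234.2, 197.8]), (0.77, [185.1, 178.2])]
top {'fovy': 53.332, 'cx': 277.422, 'cy': 206.315, 'k1': -0.131, 'R': [[-0.01, -1.0, -0.016], [-0.992, 0.012, -0.124], [0.124, 0.015, -0.992]], 't': [-39.094, 556.289, 852.776]} pos [446.08946883 -58.61835189 914.21057631]
knob [(0.96, [171.2, 258.4]), (0.67, [214.0, 226.4])]
controller [(0.66, [334.3, 258.3])]
knob_mouth [(0.72, [212.0, 224.8]), (0.62, [166.5, 262.3])]
shaft_tip [(0.58, [211.7, 225.5]), (0.39, [337.5, 257.5])]
panel [(0.71, [335.2, 255.5])]
knob_key [(0.79, [167.6, 251.1]), (0.7, [217.7, 215.8]), (0.69, [303.8, 144.1])]
```

View pics/side0.png

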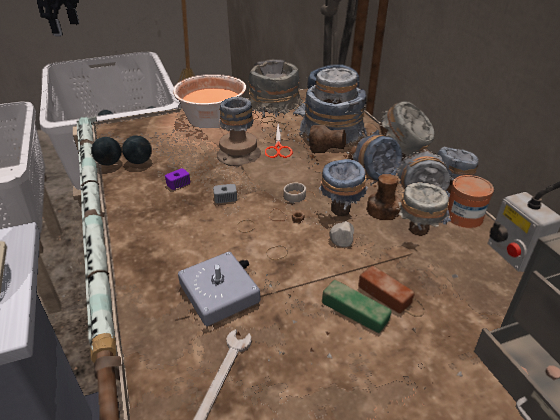

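View pics/top0.png

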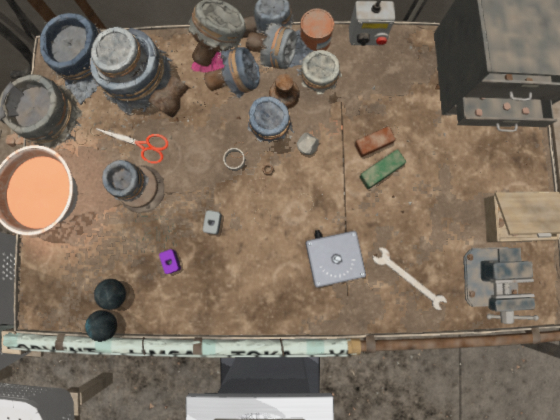

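```bash
python3 - <<'E'
import cv2
a=cv2.imread('pics/last_top.png'); b=cv2.imread('pics/last_side.png')
x=cv2.resize(a[190:310,130:270],None,fx=5,fy=5,interpolation=cv2.INTER_CUBIC); cv2.imwrite('pics/top0c.png',x)
x=cv2.resize(a[190:310,270:410],None,fx=5,fy=5,interpolation=cv2.INTER_CUBIC); cv2.imwrite('pics/top0d.png',x)
x=cv2.resize(b[140:230,150:270],None,fx=6,fy=6,interpolation=cv2.INTER_CUBIC); cv2.imwrite('pics/side0c.png',x)
E
```

```text
(no output)
```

View pics/top0c.png

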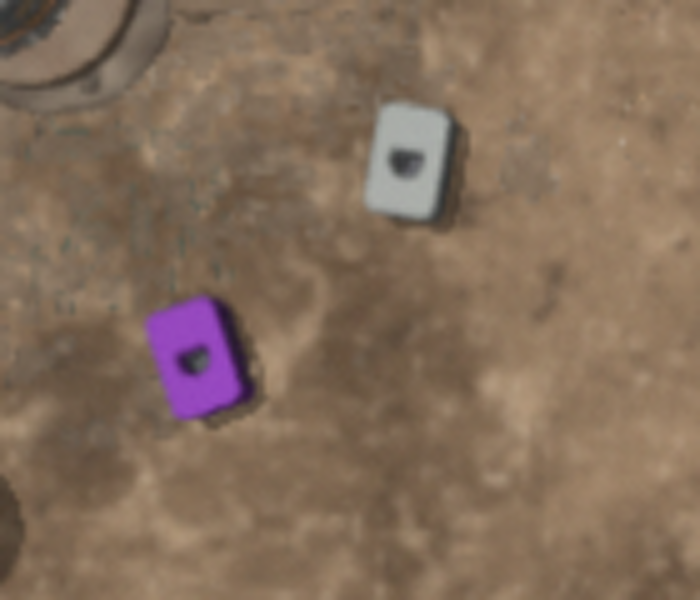

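View pics/top0d.png

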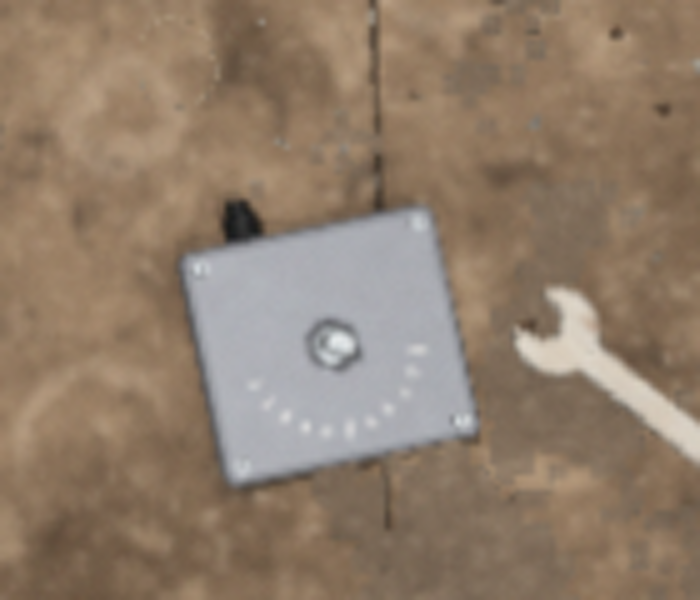

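View pics/side0c.png

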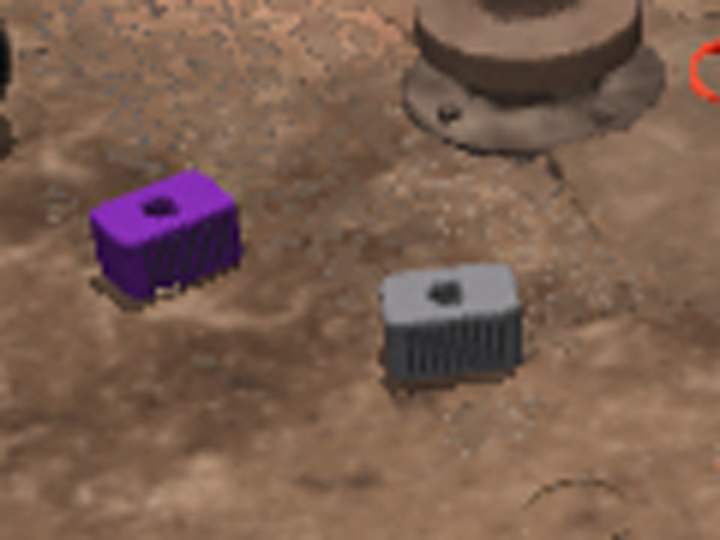

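```bash
python3 - <<'E'
from h import *
a=cv2.imread('pics/last_top.png'); b=cv2.imread('pics/last_side.png')
x=np.hstack([cv2.resize(a[242:272,322:352],None,fx=13,fy=13,interpolation=cv2.INTER_CUBIC),cv2.resize(b[255:295,200:240],None,fx=9.75,fy=9.75,interpolation=cv2.INTER_CUBIC)]); cv2.imwrite('pics/shaft0.png',x)
g=cv2.cvtColor(a,cv2.COLOR_BGR2GRAY); print(g[250:267,328:346])
r=ctrl.silhouettes('controller','top')[0]; m=r['region'].astype(np.uint8)
cs,_=cv2.findContours(m,0,2); c=max(cs,key=cv2.contourArea); P=np.array([onz('top',p[0],36)[:2] for p in c],np.float32); print('ctrl',r['conf'],cv2.minAreaRect(P))
for r in ctrl.silhouettes('knob','top'):
    m=r['region'].astype(np.uint8); cs,_=cv2.findContours(m,0,2); c=max(cs,key=cv2.contourArea); P=np.array([onz('top',p[0],26)[:2] for p in c],np.float32); print('knob',r['conf'],r['extent'],cv2.minAreaRect(P))
print('knob mouth tri',tri([223.2,187.5],[212,224.8]), 'key',tri([234.2,197.8],[217.7,215.8]),'tip',tri([217.4,267.5],[337.5,257.5]),'panel',tri([219.5,280.8],[335.2,255.5]))
E
```

```text
[[177 176 176 176 175 173 175 173 175 175 175 173 174 173 171 171 172 171]
 [176 176 175 174 175 173 174 175 176 174 175 175 172 172 172 172 172 172]
 [174 173 176 174 174 173 172 172 173 173 174 174 173 176 174 173 173 173]
 [173 173 173 173 169 163 159 148 150 156 167 170 175 175 174 175 176 175]
 [175 175 174 172 161 137 123 108 113 124 141 152 162 173 175 172 175 172]
 [175 175 175 168 142 116 127 138 132 128 120 117 139 167 175 174 176 173]
 [175 175 170 149 120 128 151 162 172 184 174 145 134 155 171 174 173 173]
 [175 174 164 130 124 148 140 155 209 225 220 200 164 151 170 173 173 172]
 [175 176 165 137 134 156 126 168 221 225 224 222 194 151 167 174 174 175]
 [174 174 169 144 132 153 146 167 200 205 215 218 189 130 156 172 175 175]
 [176 176 170 148 129 159 183 182 171 174 181 180 157 110 144 170 174 175]
 [176 175 175 160 128 134 180 206 198 181 148 123 111 112 145 170 173 173]
 [176 177 178 169 148 129 142 178 186 164 124 112 130 146 160 170 173 173]
 [177 176 176 173 168 155 148 153 140 119 115 131 157 170 170 174 175 176]
 [174 175 176 176 174 170 172 175 162 148 148 161 
[... 237 characters left out ...]
7930908203, 110.44834899902344), 10.875075340270996)
knob 0.79 [214.3, 222.5, 18.5, 21.2] ((524.6470947265625, 95.83845520019531), (36.39924240112305, 50.582489013671875), 80.78297424316406)
knob 0.64 [169.3, 260.3, 24.6, 29.0] ((441.3371887207031, 187.5367431640625), (48.983577728271484, 39.092140197753906), 19.613637924194336)
knob mouth tri (array([520.67726061,  93.34931365,  35.12003356]), np.float64(5.617887497638833)) key (array([541.50988197,  85.6805832 ,   8.53061541]), np.float64(3.6683437257581524)) tip (array([ 447.05694967, -166.13998332,   65.69574127]), np.float64(1.5827572952717435)) panel (array([ 449.67729059, -165.15262065,   34.16773254]), np.float64(1.7153566575587182))
```

View pics/shaft0.png

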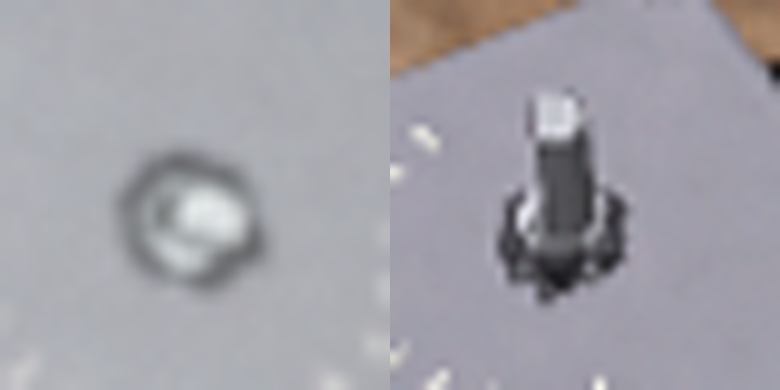

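```bash
cat > fit.py <<'E'
from h import *
from scipy.optimize import minimize
S=8
def dpoly(c,r,fl,phi,z,n=80):
    t=np.linspace(-np.pi,np.pi,n,endpoint=False); x=r*np.cos(t); y=r*np.sin(t); x=np.maximum(x,-fl)
    # flat on local -x ; local x dir = phi
    X=c[0]+x*np.cos(phi)-y*np.sin(phi); Y=c[1]+x*np.sin(phi)+y*np.cos(phi)
    return np.c_[X,Y,np.full(n,z)]
def hexp(c,a,z):
    t=a+np.arange(6)*np.pi/3; R=23/np.sqrt(3); return np.c_[c[0]+R*np.cos(t),c[1]+R*np.sin(t),np.full(6,z)]
def circ(c,r,z): return dpoly(c,r,99,0,z)
def pj(n,P): return np.array([proj(n,p) for p in P])
def model(n,box,c,phi,hexa,off,nuth=4.):
    x0,y0,x1,y1=box; W=(x1-x0)*S;H=(y1-y0)*S
    lab=np.zeros((H,W),np.uint8)
    def fill(Ps,v):
        q=(np.vstack([pj(n,p) for p in Ps])+off-[x0,y0]+.5)*S-.5
        cv2.fillConvexPoly(lab,cv2.convexHull(np.round(q).astype(np.int32)),v)
    fill([hexp(c,hexa,36),hexp(c,hexa,36+nuth)],1); fill([hexp(c,hexa,36+nuth)],2)
    fill([circ(c,7.5,36+nuth),circ(c,7.5,42)],3); fill([circ(c,7.5,42)],4)
    # shaft side: curved part and flat part
    fill([dpoly(c,6,2.5,phi,42),dpoly(c,6,2.5,phi,64)],5)
    # flat face if visible
    h=np.sqrt(36-6.25); e=np.array([[-2.5,-h],[-2.5,h]]); R=np.array([[np.cos(phi),-np.sin(phi)],[np.sin(phi),np.cos(phi)]]); E=e@R.T+c
    cam=-np.array(ctrl.camera_info(n)['R']).T@ctrl.camera_info(n)['t']
    if ((cam[:2]-c)@(-R[:,0]))>2.5: fill([np.c_[E,[42,42]],np.c_[E,[64,64]]],6)
    fill([dpoly(c,6,2.5,phi,64)],7); fill([dpoly(c,5,1.5,phi,65)],8)
    return lab
def cost(n,img,box,c,phi,hexa,off,sig):
    lab=model(n,box,c,phi,hexa,off)
    x0,y0,x1,y1=box; A=[]
    for v in range(9):
        m=(lab==v).astype(np.float32)
        m=cv2.GaussianBlur(m,(0,0),sig*S); m=cv2.resize(m,(x1-x0,y1-y0),interpolation=cv2.INTER_AREA); A.append(m.ravel())
    A=np.array(A).T; y=img[y0:y1,x0:x1].astype(float).ravel()
    L=1e-2; w=np.linalg.solve(A.T@A+L*np.eye(9),A.T@y+L*150); r=A@w-y
    return (r@r)/len(r),w
if __name__=='__main__':
    for n,box in [('top',(325,247,349,270)),('side',(205,257,232,290))]:
        g=cv2.cvtColor(cv2.imread('pics/last_%s.png'%n),cv2.COLOR_BGR2GRAY)
        c=np.array([449.,-165.]); res=[]
        for deg in range(-180,180,15):
            best=None
            for hx in (0,20,40):
                f=lambda p: cost(n,g,box,c,np.radians(deg),p[2],p[:2],.6)[0]
                off0=(np.array([336.3,259.])-proj('top',[449,-165,42])) if n=='top' else (np.array([217.2,267])-proj('side',[449,-165,65]))
                o=minimize(f,[*off0,np.radians(hx)],method='Nelder-Mead',options=dict(maxfev=60,initial_simplex=np.array([[*off0,np.radians(hx)],[off0[0]+.7,off0[1],np.radians(hx)],[off0[0],off0[1]+.7,np.radians(hx)],[*off0,np.radians(hx+15)]])))
                if best is None or o.fun<best[0]: best=(o.fun,o.x)
            res.append((round(best[0],1),deg,np.round(best[1],2).tolist()))
        res.sort(); print(n); [print(r) for r in res[:8]]
        print(np.round(cost(n,g,box,c,np.radians(res[0][1]),res[0][2][2],np.array(res[0][2][:2]),.6)[1]))
E
time python3 fit.py
```

```text
Traceback (most recent call last):
  File "fit.py", line 47, in <module>
    o=minimize(f,[*off0,np.radians(hx)],method='Nelder-Mead',options=dict(maxfev=60,initial_simplex=np.array([[*off0,np.radians(hx)],[off0[0]+.7,off0[1],np.radians(hx)],[off0[0],off0[1]+.7,np.radians(hx)],[*off0,np.radians(hx+15)]])))
  File "fit.py", line 45, in <lambda>
    f=lambda p: cost(n,g,box,c,np.radians(deg),p[2],p[:2],.6)[0]
                ~~~~^^^^^^^^^^^^^^^^^^^^^^^^^^^^^^^^^^^^^^^^^
  File "fit.py", line 30, in cost
    lab=model(n,box,c,phi,hexa,off)
  File "fit.py", line 20, in model
    fill([circ(c,7.5,36+nuth),circ(c,7.5,42)],3); fill([circ(c,7.5,42)],4)
    ~~~~^^^^^^^^^^^^^^^^^^^^^^^^^^^^^^^^^^^^^^^^
  File "fit.py", line 17, in fill
    q=(np.vstack([pj(n,p) for p in Ps])+off-[x0,y0]+.5)*S-.5
                  ~~^^^^^
  File "fit.py", line 12, in pj
    def pj(n,P): return np.array([proj(n,p) for p in P])
                                  ~~~~^^^^^
  File "h.py", line 7, in proj
    c,f,R,t=K(n); p=R@np.asarray(X,float)+t; s=p[:2]/p[2]; r2=s@s; s=s*(1+c['k1']*r2); return np.array([c['cx']+f*s[0],c['cy']+f*s[1]])
            ~^^^
  File "h.py", line 5, in K
    c=ctrl.camera_info(n); f=210/np.tan(np.radians(c['fovy'])/2); return c,f,np.array(c['R']),np.array(c['t'])
ValueError: time passes only in moves, steps and waits

real	0m6.528s
user	0m3.964s
sys	0m0.402s
```

```bash
python3 - <<'E'
s=open('h.py').read()
s=s.replace("""def K(n):
    c=ctrl.camera_info(n);""","""import pickle,os
if not os.path.exists('cal.pkl'): pickle.dump({n:ctrl.camera_info(n) for n in ('side','top')},open('cal.pkl','wb'))
CAL=pickle.load(open('cal.pkl','rb'))
def K(n):
    c=CAL[n];""").replace("    c,f,R,t=K(n); p=R@np.asarray(X,float)+t; s=p[:2]/p[2]; r2=s@s; s=s*(1+c['k1']*r2); return np.array([c['cx']+f*s[0],c['cy']+f*s[1]])",
"""    c,f,R,t=K(n); p=np.asarray(X,float)@R.T+t; s=p[...,:2]/p[...,2:]; r2=(s*s).sum(-1,keepdims=True); s=s*(1+c['k1']*r2); return f*s+[c['cx'],c['cy']]""")
open('h.py','w').write(s)
s=open('fit.py').read()
s=s.replace("return np.array([proj(n,p) for p in P])","return proj(n,P)").replace("cam=-np.array(ctrl.camera_info(n)['R']).T@ctrl.camera_info(n)['t']","_,_,RR,tt=K(n); cam=-RR.T@tt")
open('fit.py','w').write(s)
E
time python3 fit.py
```

```text
top
(np.float64(26.3), -15, [0.52, 2.43, 0.21])
(np.float64(29.8), -30, [0.62, 2.42, 0.26])
(np.float64(30.0), 0, [0.63, 2.51, 1.25])
(np.float64(34.8), -45, [0.52, 2.45, 0.15])
(np.float64(37.2), 15, [0.73, 2.42, 0.18])
(np.float64(42.3), -105, [0.7, 2.3, 0.18])
(np.float64(43.1), -60, [0.55, 2.43, 1.2])
(np.float64(44.1), 30, [0.64, 2.51, 0.21])
[175. 336. 120.  93. 197. 105. 108. 148. 233.]
side
(np.float64(215.2), -15, [-2.13, -0.04, 0.21])
(np.float64(222.0), 0, [-2.24, 0.09, 0.24])
(np.float64(224.7), 105, [-1.85, 0.58, 0.13])
(np.float64(228.7), 120, [-2.04, 0.46, 0.15])
(np.float64(231.5), 90, [-1.49, 0.59, 0.09])
(np.float64(237.1), -30, [-1.97, -0.27, 1.25])
(np.float64(252.5), 15, [-2.2, 0.19, 1.24])
(np.float64(266.4), -45, [-1.91, -0.2, 0.14])
[160. 128.  82. -22. 194.  77. 150.  55. 222.]
real	1m40.011s
user	1m38.767s
sys	0m0.117s
```

```bash
cat > fitk.py <<'E'
from fit import *
def rr(c,yaw,z,hx=24,hy=16,r=6,zz=None):
    P=[]
    for sx,sy,a0 in [(1,1,0),(-1,1,90),(-1,-1,180),(1,-1,270)]:
        for a in np.radians(a0+np.arange(0,91,15)): P.append([sx*(hx-r)+r*np.cos(a),sy*(hy-r)+r*np.sin(a)])
    P=np.array(P); R=np.array([[np.cos(yaw),-np.sin(yaw)],[np.sin(yaw),np.cos(yaw)]]); P=P@R.T+c
    return np.c_[P,np.full(len(P),z)]
def kcost(n,img,box,c,yaw,off,sig=.6,full=False):
    x0,y0,x1,y1=box; lab=np.zeros(((y1-y0)*S,(x1-x0)*S),np.uint8)
    def fill(Ps,v):
        q=(np.vstack([proj(n,p) for p in Ps])+off-[x0,y0]+.5)*S-.5
        cv2.fillConvexPoly(lab,cv2.convexHull(np.round(q).astype(np.int32)),v)
    fill([rr(c,yaw,0),rr(c,yaw,26)],1); fill([rr(c,yaw,26)],2)
    fill([dpoly(c,7,3.5,yaw+np.pi,26)],3)
    A=[]
    for v in range(4):
        m=cv2.GaussianBlur((lab==v).astype(np.float32),(0,0),sig*S); A.append(cv2.resize(m,(x1-x0,y1-y0),interpolation=cv2.INTER_AREA).ravel())
    A=np.array(A).T; y=img[y0:y1,x0:x1].reshape(-1,3).astype(float)
    w=np.linalg.solve(A.T@A+.01*np.eye(4),A.T@y); r=A@w-y
    return (r*r).sum()/len(r)
off={}
for n,box in [('top',(196,205,228,242)),('side',(208,178,243,210))]:
    g=cv2.imread('pics/last_%s.png'%n); c=np.array([521,95.]); best=[]
    o0=np.array([212,222.5] if n=='top' else [224,189.])-proj(n,[521,95,26])
    for deg in (-30,-15,0,150,165,180):
        f=lambda p:kcost(n,g,box,c,p[2],p[:2])
        i0=np.array([*o0,np.radians(deg)]); o=minimize(f,i0,method='Nelder-Mead',options=dict(maxfev=150,initial_simplex=i0+np.array([[0,0,0],[1.5,0,0],[0,1.5,0],[0,0,.15]])))
        best.append((round(o.fun,1),np.round(np.degrees(o.x[2]),1),np.round(o.x[:2],2).tolist()))
    best.sort(key=lambda t:t[0]); print(n,best); off[n]=np.array(best[0][2])
print('knob',tri(proj('side',[521,95,13])+off['side'],proj('top',[521,95,13])+off['top']))
for n in off: print(n, onz(n,proj(n,[521,95,26])+off[n],26))
print('shaft',tri(proj('side',[449,-165,52])+[-2.13,-.04],proj('top',[449,-165,52])+[.55,2.43]), onz('top',proj('top',[449,-165,52])+[.55,2.43],52),onz('side',proj('side',[449,-165,52])+[-2.13,-.04],52))
E
python3 fitk.py
```

```text
top [(np.float64(421.0), np.float64(-9.1), [-1.28, -2.12]), (np.float64(421.2), np.float64(-9.1), [-1.29, -2.12]), (np.float64(422.9), np.float64(-9.1), [-1.29, -2.11]), (np.float64(481.2), np.float64(170.9), [-1.38, -1.6]), (np.float64(481.4), np.float64(171.8), [-1.34, -1.81]), (np.float64(487.8), np.float64(171.2), [-1.23, -1.63])]
side [(np.float64(545.3), np.float64(-7.4), [2.06, -2.33]), (np.float64(545.5), np.float64(-8.2), [2.01, -2.29]), (np.float64(545.7), np.float64(-7.7), [2.12, -2.37]), (np.float64(579.7), np.float64(172.4), [1.73, -2.21]), (np.float64(580.5), np.float64(173.2), [1.68, -2.26]), (np.float64(583.9), np.float64(172.0), [1.68, -2.28])]
knob (array([525.85555044,  97.19751147,  16.27276566]), np.float64(0.9952700360889445))
top [525.58681398  97.80466783  26.        ]
side [527.29342493 101.82282138  26.        ]
shaft (array([ 444.73151903, -165.8457118 ,   54.22441083]), np.float64(1.4351173648916218)) [ 444.01628161 -166.01754591   52.        ] [ 445.80740415 -163.6894247    52.        ]
```

```bash
cat > plan.py <<'E'
from h import *
def Rt(yaw,th,sgn=-1):
    y=np.radians(yaw);t=np.radians(th); u=np.array([np.cos(y),np.sin(y),0]); k=np.array([0,0,1.]); v=np.cross(k,u)
    x=np.sin(t)*u-np.cos(t)*k; z=sgn*v; return np.c_[x,np.cross(z,x),z]
def cur():
    s=ctrl.read_state(); return np.array(s['eef_pos'],float),Ro.from_euler('xyz',s['tool_rot']).as_matrix()
def th_yaw(R):
    x=R[:,0]; z=R[:,2]; v=-z; u=np.cross(v,[0,0,1]); return np.degrees(np.arctan2(x@u/np.linalg.norm(u),-x[2])),np.degrees(np.arctan2(u[1],u[0])),np.degrees(np.arcsin(z[2]))
def rows(p0,R0,p1,R1,N,f,rot_about=None):
    w=Ro.from_matrix(R0.T@R1).as_rotvec(); out=[]; R=R0; p=p0
    for i in range(N):
        R2=R0@Ro.from_rotvec(w*(i+1)/N).as_matrix()
        if rot_about is not None: # gc distance behind tcp moving linearly
            a=rot_about; g0=p0-R0[:,0]*a; g1=p1-R1[:,0]*a; p2=g0+(g1-g0)*(i+1)/N+R2[:,0]*a
        else: p2=p0+(p1-p0)*(i+1)/N
        d=R.T@(p2-p)/750; ww=np.degrees(w)/N/6; out.append(np.r_[d,ww]); R=R2;p=p2
    print('n',N,'f',f)
    for o in out: print('{'+', '.join('"%s": %.3f'%(k,v) for k,v in zip(['dx','dy','dz','wx','wy','wz'],o))+', "fingers": %g}'%f)
E
python3 - <<'E'
from plan import *
p,R=cur(); print(np.round(R,3),th_yaw(R))
for sg in (-1,1):
    R1=Rt(-9,0,sg); print(sg,np.degrees(Ro.from_matrix(R.T@R1).as_rotvec()))
u=Rt(-9,0)[:,0]
R1=Rt(-9,-20); uu=np.array([np.cos(np.radians(-9)),np.sin(np.radians(-9)),0])
gc=np.array([526,98.5,0])+uu*10+[0,0,24]; tcp=gc+22*R1[:,0]; print('grasp tcp',tcp+[0,0,0])
above=tcp-R1[:,0]*110; print('above',above)
rows(p,R,above,R1,22,0)
E
```

```text
[[-0.    -0.904  0.428]
 [ 0.     0.428  0.904]
 [-1.     0.     0.   ]] (np.float64(0.0013790651066103192), np.float64(154.62834554463515), np.float64(0.0018389212534051162))
-1 [ 1.63628346e+02 -1.59147686e-03 -2.90911415e-03]
1 [-1.63716544e+01  2.02341887e-03 -1.10694326e-03]
grasp tcp [528.44507863  98.11273759   3.32676234]
above [565.60410249  92.22732639 106.69295063]
n 22 f 0
{"dx": 0.008, "dy": -0.029, "dz": -0.020, "wx": 1.222, "wy": 0.216, "wz": -0.031, "fingers": 0}
{"dx": 0.008, "dy": -0.031, "dz": -0.016, "wx": 1.222, "wy": 0.216, "wz": -0.031, "fingers": 0}
{"dx": 0.008, "dy": -0.033, "dz": -0.011, "wx": 1.222, "wy": 0.216, "wz": -0.031, "fingers": 0}
{"dx": 0.009, "dy": -0.034, "dz": -0.007, "wx": 1.222, "wy": 0.216, "wz": -0.031, "fingers": 0}
{"dx": 0.009, "dy": -0.034, "dz": -0.002, "wx": 1.222, "wy": 0.216, "wz": -0.031, "fingers": 0}
{"dx": 0.009, "dy": -0.034, "dz": 0.002, "wx": 1.222, "wy": 0.216, "wz": -0.031, "fingers": 0}
{"dx": 0.009, "dy": -0.034, "dz": 0.007, "wx": 1.222, "wy": 0.216, "wz": -0.031, "fingers": 0}
{"dx": 0.009, "dy": -0.032, "dz": 0.011, "
[... 677 characters left out ...]
"wy": 0.216, "wz": -0.031, "fingers": 0}
{"dx": 0.005, "dy": -0.007, "dz": 0.035, "wx": 1.222, "wy": 0.216, "wz": -0.031, "fingers": 0}
{"dx": 0.004, "dy": -0.002, "dz": 0.035, "wx": 1.222, "wy": 0.216, "wz": -0.031, "fingers": 0}
{"dx": 0.003, "dy": 0.002, "dz": 0.035, "wx": 1.222, "wy": 0.216, "wz": -0.031, "fingers": 0}
{"dx": 0.003, "dy": 0.007, "dz": 0.035, "wx": 1.222, "wy": 0.216, "wz": -0.031, "fingers": 0}
{"dx": 0.002, "dy": 0.011, "dz": 0.034, "wx": 1.222, "wy": 0.216, "wz": -0.031, "fingers": 0}
{"dx": 0.001, "dy": 0.016, "dz": 0.032, "wx": 1.222, "wy": 0.216, "wz": -0.031, "fingers": 0}
{"dx": 0.000, "dy": 0.020, "dz": 0.030, "wx": 1.222, "wy": 0.216, "wz": -0.031, "fingers": 0}
```

```bash
sed -i 's/sgn=-1/sgn=1/; s/v=-z; u=/v=z; u=/' plan.py
python3 - <<'E'
from plan import *
p,R=cur()
R1=Rt(-9,-20)
rows(p,R,np.array([580,90,200.]),R1,10,0)
E
```

```text
n 10 f 0
{"dx": 0.004, "dy": -0.065, "dz": -0.043, "wx": -0.270, "wy": 0.048, "wz": 0.331, "fingers": 0}
{"dx": 0.002, "dy": -0.064, "dz": -0.044, "wx": -0.270, "wy": 0.048, "wz": 0.331, "fingers": 0}
{"dx": 0.000, "dy": -0.062, "dz": -0.046, "wx": -0.270, "wy": 0.048, "wz": 0.331, "fingers": 0}
{"dx": -0.002, "dy": -0.061, "dz": -0.048, "wx": -0.270, "wy": 0.048, "wz": 0.331, "fingers": 0}
{"dx": -0.004, "dy": -0.060, "dz": -0.050, "wx": -0.270, "wy": 0.048, "wz": 0.331, "fingers": 0}
{"dx": -0.005, "dy": -0.058, "dz": -0.051, "wx": -0.270, "wy": 0.048, "wz": 0.331, "fingers": 0}
{"dx": -0.007, "dy": -0.056, "dz": -0.053, "wx": -0.270, "wy": 0.048, "wz": 0.331, "fingers": 0}
{"dx": -0.009, "dy": -0.054, "dz": -0.055, "wx": -0.270, "wy": 0.048, "wz": 0.331, "fingers": 0}
{"dx": -0.010, "dy": -0.053, "dz": -0.056, "wx": -0.270, "wy": 0.048, "wz": 0.331, "fingers": 0}
{"dx": -0.012, "dy": -0.051, "dz": -0.058, "wx": -0.270, "wy": 0.048, "wz": 0.331, "fingers": 0}
```

Emit:
{"op": "servo_tool", "data": {
  "rows": [
    {"dx": 0.004,"dy": -0.065,"dz": -0.043,"wx": -0.27,"wy": 0.048,"wz": 0.331,"fingers": 0},
    {"dx": 0.002,"dy": -0.064,"dz": -0.044,"wx": -0.27,"wy": 0.048,"wz": 0.331,"fingers": 0},
    {"dx": 0,"dy": -0.062,"dz": -0.046,"wx": -0.27,"wy": 0.048,"wz": 0.331,"fingers": 0},
    {"dx": -0.002,"dy": -0.061,"dz": -0.048,"wx": -0.27,"wy": 0.048,"wz": 0.331,"fingers": 0},
    {"dx": -0.004,"dy": -0.06,"dz": -0.05,"wx": -0.27,"wy": 0.048,"wz": 0.331,"fingers": 0}
  ]
}}

```text
clock: 1.42
eef_pos: [430.9, 337.1, 216.8]
tool_rot: [1.637, 1.395, 2.908]
force: [1.3, 0.2, 0.3]
width: 85.5
```

Emit:
{"op": "servo_tool", "data": {
  "rows": [
    {"dx": -0.005,"dy": -0.058,"dz": -0.051,"wx": -0.27,"wy": 0.048,"wz": 0.331,"fingers": 0},
    {"dx": -0.007,"dy": -0.056,"dz": -0.053,"wx": -0.27,"wy": 0.048,"wz": 0.331,"fingers": 0},
    {"dx": -0.009,"dy": -0.054,"dz": -0.055,"wx": -0.27,"wy": 0.048,"wz": 0.331,"fingers": 0},
    {"dx": -0.01,"dy": -0.053,"dz": -0.056,"wx": -0.27,"wy": 0.048,"wz": 0.331,"fingers": 0},
    {"dx": -0.012,"dy": -0.051,"dz": -0.058,"wx": -0.27,"wy": 0.048,"wz": 0.331,"fingers": 0}
  ]
}}

```text
clock: 2.05
eef_pos: [581.8, 88.3, 200.9]
tool_rot: [1.57, 1.221, 2.984]
force: [0.5, 1.2, -0.1]
width: 85.1
```

```bash
python3 - <<'E'
from plan import *
st(); p,R=cur(); print(th_yaw(R))
R1=Rt(-9,-20); uu=np.array([np.cos(np.radians(-9)),np.sin(np.radians(-9)),0])
tcp=np.array([526,98.5,0])+uu*10+[0,0,24]+22*R1[:,0]
rows(p,R,tcp-R1[:,0]*70,R1,4,0)
rows(p,R,tcp,R1,5,0)
E
```

```text
{'clock': np.float64(2.05), 'qpos': array([-0.095,  0.76 , -0.081,  1.397, -0.054,  1.319,  1.273]), 'eef_pos': array([581.843,  88.304, 200.923]), 'tool_rot': array([1.57 , 1.221, 2.984]), 'force': array([ 0.468,  1.223, -0.106]), 'torque': array([ 0.007, -0.416, -0.046]), 'width': np.float64(85.139)}
(np.float64(-20.026410440953732), np.float64(-8.959028698505369), np.float64(0.024891828001286722))
n 4 f 0
{"dx": 0.045, "dy": -0.006, "dz": 0.000, "wx": 0.002, "wy": 0.000, "wz": -0.001, "fingers": 0}
{"dx": 0.045, "dy": -0.006, "dz": 0.000, "wx": 0.002, "wy": 0.000, "wz": -0.001, "fingers": 0}
{"dx": 0.045, "dy": -0.006, "dz": 0.000, "wx": 0.002, "wy": 0.000, "wz": -0.001, "fingers": 0}
{"dx": 0.045, "dy": -0.006, "dz": 0.000, "wx": 0.002, "wy": 0.000, "wz": -0.001, "fingers": 0}
n 5 f 0
{"dx": 0.054, "dy": -0.004, "dz": 0.000, "wx": 0.002, "wy": 0.000, "wz": -0.001, "fingers": 0}
{"dx": 0.054, "dy": -0.004, "dz": 0.000, "wx": 0.002, "wy": 0.000, "wz": -0.001, "fingers": 0}
{"dx": 0.054, "dy": -0.004, "dz": 0.000, "wx": 0.002, "wy": 0.000, "wz": -0.001, "fingers": 0}
{"dx": 0.054, "dy": -0.004, "dz": 0.000, "wx": 0.002, "wy": 0.000, "wz": -0.001, "fingers": 0}
{"dx": 0.054, "dy": -0.004, "dz": 0.000, "wx": 0.002, "wy": 0.000, "wz": -0.001, "fingers": 0}
```

Emit:
{"op": "servo_tool", "data": {
  "rows": [
    {"dx": 0.05,"dy": -0.005,"fingers": 0},
    {"dx": 0.05,"dy": -0.005,"fingers": 0},
    {"dx": 0.05,"dy": -0.005,"fingers": 0},
    {"dx": 0.05,"dy": -0.004,"fingers": 0},
    {"dx": 0.025,"dy": 0,"fingers": 0}
  ]
}}

```text
schema error: expected keys dx, dy, dz, wx, wy, wz, fingers
```

```bash
python3 - <<'E'
from plan import *
st(); p,R=cur()
a=save('side','s1.png',(170,120,310,240),4); b=save('top','t1.png',(140,160,280,280),4)
cv2.imwrite('pics/st1.png',np.hstack([a,b])[:,::1,::-1][:, :])
R1=Rt(-9,-20); uu=np.array([np.cos(np.radians(-9)),np.sin(np.radians(-9)),0])
tcp=np.array([526,98.5,0])+uu*10+[0,0,25]+22*R1[:,0]
rows(p,R,tcp,R1,1,0)
E
```

```text
{'clock': np.float64(2.05), 'qpos': array([-0.095,  0.76 , -0.081,  1.397, -0.054,  1.319,  1.273]), 'eef_pos': array([581.843,  88.304, 200.923]), 'tool_rot': array([1.57 , 1.221, 2.984]), 'force': array([ 0.468,  1.223, -0.106]), 'torque': array([ 0.007, -0.416, -0.046]), 'width': np.float64(85.139)}
n 1 f 0
{"dx": 0.271, "dy": -0.022, "dz": 0.002, "wx": 0.008, "wy": 0.002, "wz": -0.004, "fingers": 0}
```

View pics/s1.png

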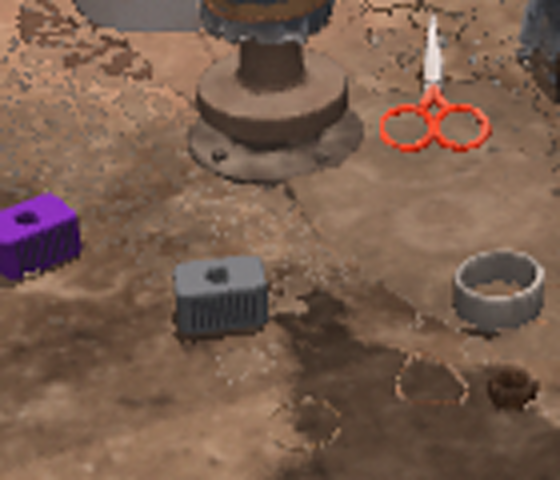

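View pics/t1.png

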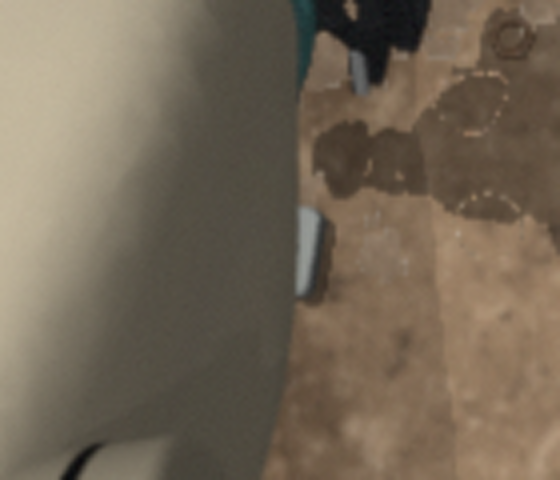

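The move was refused (missing keys). Knob is grey at (225,193) in side view, untouched; the arm hides it from the top camera.

Emit:
{"op": "servo_tool", "data": {
  "rows": [
    {"dx": 0.05,"dy": -0.005,"dz": 0,"wx": 0,"wy": 0,"wz": 0,"fingers": 0},
    {"dx": 0.05,"dy": -0.005,"dz": 0,"wx": 0,"wy": 0,"wz": 0,"fingers": 0},
    {"dx": 0.05,"dy": -0.005,"dz": 0,"wx": 0,"wy": 0,"wz": 0,"fingers": 0},
    {"dx": 0.05,"dy": -0.005,"dz": 0,"wx": 0,"wy": 0,"wz": 0,"fingers": 0},
    {"dx": 0.03,"dy": -0.002,"dz": 0,"wx": 0,"wy": 0,"wz": 0,"fingers": 0}
  ]
}}

```text
clock: 2.78
eef_pos: [536.5, 96.8, 31.4]
tool_rot: [1.574, 1.22, 2.988]
force: [-0.0, -0.3, -0.6]
width: 85.3
```

```bash
python3 - <<'E'
from plan import *
st(); p,R=cur()
a=save('side','s2.png',(170,120,310,240),5)
R1=Rt(-9,-20); uu=np.array([np.cos(np.radians(-9)),np.sin(np.radians(-9)),0])
tcp=np.array([526,98.5,0])+uu*10+[0,0,25]+22*R1[:,0]
rows(p,R,tcp,R1,1,0)
E
```

```text
{'clock': np.float64(2.775), 'qpos': array([-0.11 ,  0.919, -0.088,  1.623, -0.052,  0.935,  1.275]), 'eef_pos': array([536.492,  96.796,  31.432]), 'tool_rot': array([1.574, 1.22 , 2.988]), 'force': array([-0.019, -0.303, -0.62 ]), 'torque': array([-0.052, -0.387,  0.023]), 'width': np.float64(85.281)}
n 1 f 0
{"dx": 0.038, "dy": -0.002, "dz": 0.000, "wx": -0.003, "wy": -0.010, "wz": -0.019, "fingers": 0}
```

View pics/s2.png

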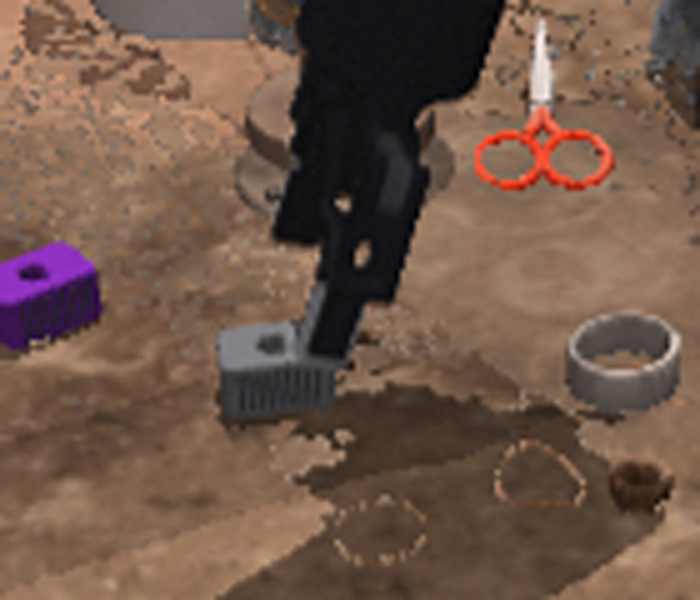

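Emit:
{"op": "servo_tool", "data": {
  "rows": [
    {"dx": 0.036,"dy": -0.002,"dz": 0,"wx": 0,"wy": 0,"wz": 0,"fingers": 0},
    {"dx": 0,"dy": 0,"dz": 0,"wx": 0,"wy": 0,"wz": 0,"fingers": 1},
    {"dx": 0,"dy": 0,"dz": 0,"wx": 0,"wy": 0,"wz": 0,"fingers": 1},
    {"dx": 0,"dy": 0,"dz": 0,"wx": 0,"wy": 0,"wz": 0,"fingers": 1},
    {"dx": 0,"dy": 0,"dz": 0,"wx": 0,"wy": 0,"wz": 0,"fingers": 1}
  ]
}}

```text
clock: 3.45
eef_pos: [531.7, 98.0, 8.5]
tool_rot: [1.57, 1.225, 2.983]
force: [0.7, -0.8, 5.1]
width: 30.9
```

Emit:
{"op": "servo_tool", "data": {
  "rows": [
    {"dx": 0,"dy": 0,"dz": 0,"wx": 0,"wy": 0,"wz": 0,"fingers": 1},
    {"dx": 0,"dy": 0,"dz": 0,"wx": 0,"wy": 0,"wz": 0,"fingers": 1},
    {"dx": 0,"dy": 0,"dz": 0,"wx": 0,"wy": 0,"wz": 0,"fingers": 1}
  ]
}}

```text
clock: 3.82
eef_pos: [531.7, 98.0, 8.5]
tool_rot: [1.57, 1.225, 2.983]
force: [1.7, -1.7, 5.8]
width: 30.7
```

```bash
python3 - <<'E'
from plan import *
st(); p,R=cur()
a=save('side','s3.png',(170,120,310,240),5)
E
```

```text
{'clock': np.float64(3.825), 'qpos': array([-0.112,  0.946, -0.089,  1.644, -0.051,  0.882,  1.276]), 'eef_pos': array([531.728,  97.996,   8.542]), 'tool_rot': array([1.57 , 1.225, 2.983]), 'force': array([ 1.682, -1.748,  5.765]), 'torque': array([-0.128, -0.193,  0.044]), 'width': np.float64(30.651)}
```

View pics/s3.png

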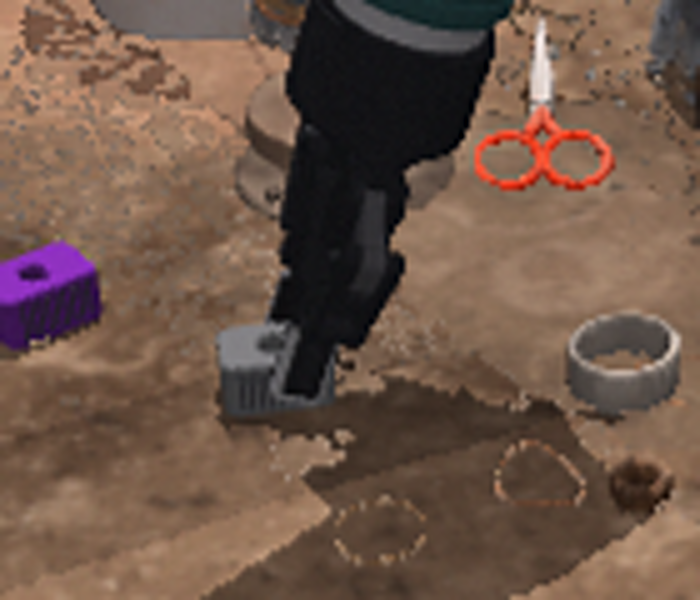

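```bash
python3 - <<'E'
from plan import *
p,R=cur(); print(R.T@[0,0,70/750])
p1=p+[0,0,70]
a=22
R2=Rt(-9,70); g=p1-a*R[:,0]+np.array([0,0,20]); 
rows(p1,R,g+a*R2[:,0],R2,15,1,rot_about=a)
E
```

```text
[-8.77990288e-02  3.16613293e-02  4.33766454e-05]
n 15 f 1
{"dx": -0.002, "dy": -0.002, "dz": 0.000, "wx": -0.000, "wy": 0.000, "wz": -0.998, "fingers": 1}
{"dx": -0.002, "dy": -0.003, "dz": 0.000, "wx": -0.000, "wy": 0.000, "wz": -0.998, "fingers": 1}
{"dx": -0.002, "dy": -0.003, "dz": 0.000, "wx": -0.000, "wy": 0.000, "wz": -0.998, "fingers": 1}
{"dx": -0.002, "dy": -0.003, "dz": 0.000, "wx": -0.000, "wy": 0.000, "wz": -0.998, "fingers": 1}
{"dx": -0.002, "dy": -0.003, "dz": 0.000, "wx": -0.000, "wy": 0.000, "wz": -0.998, "fingers": 1}
{"dx": -0.002, "dy": -0.003, "dz": 0.000, "wx": -0.000, "wy": 0.000, "wz": -0.998, "fingers": 1}
{"dx": -0.002, "dy": -0.004, "dz": 0.000, "wx": -0.000, "wy": 0.000, "wz": -0.998, "fingers": 1}
{"dx": -0.002, "dy": -0.004, "dz": 0.000, "wx": -0.000, "wy": 0.000, "wz": -0.998, "fingers": 1}
{"dx": -0.002, "dy": -0.004, "dz": 0.000, "wx": -0.000, "wy": 0.000, "wz": -0.998, "fingers": 1}
{"dx": -0.002, "dy": -0.004, "dz": -0.000, "wx": -0.000, "wy": 0.000, "wz": -0.998, "fingers": 1}
{"dx": -0.002, "dy": -0.004, "dz": -0.000, "wx": -0.000, "wy": 0.000, "wz": -0.998, "fingers": 1}
{"dx": -0.001, "dy": -0.004, "dz": -0.000, "wx": -0.000, "wy": 0.000, "wz": -0.998, "fingers": 1}
{"dx": -0.001, "dy": -0.004, "dz": -0.000, "wx": -0.000, "wy": 0.000, "wz": -0.998, "fingers": 1}
{"dx": -0.001, "dy": -0.005, "dz": -0.000, "wx": -0.000, "wy": 0.000, "wz": -0.998, "fingers": 1}
{"dx": -0.001, "dy": -0.005, "dz": -0.000, "wx": -0.000, "wy": 0.000, "wz": -0.998, "fingers": 1}
```

Emit:
{"op": "servo_tool", "data": {
  "rows": [
    {"dx": -0.044,"dy": 0.016,"dz": 0,"wx": 0,"wy": 0,"wz": 0,"fingers": 1},
    {"dx": -0.044,"dy": 0.016,"dz": 0,"wx": 0,"wy": 0,"wz": 0,"fingers": 1},
    {"dx": -0.002,"dy": -0.002,"dz": 0,"wx": 0,"wy": 0,"wz": -1,"fingers": 1},
    {"dx": -0.002,"dy": -0.003,"dz": 0,"wx": 0,"wy": 0,"wz": -1,"fingers": 1},
    {"dx": -0.002,"dy": -0.003,"dz": 0,"wx": 0,"wy": 0,"wz": -1,"fingers": 1}
  ]
}}

```text
clock: 4.5
eef_pos: [537.3, 96.9, 81.2]
tool_rot: [1.556, 1.54, 2.969]
force: [0.2, -0.7, -0.1]
width: 30.5
```

Emit:
{"op": "servo_tool", "data": {
  "rows": [
    {"dx": -0.002,"dy": -0.003,"dz": 0,"wx": 0,"wy": 0,"wz": -1,"fingers": 1},
    {"dx": -0.002,"dy": -0.003,"dz": 0,"wx": 0,"wy": 0,"wz": -1,"fingers": 1},
    {"dx": -0.002,"dy": -0.003,"dz": 0,"wx": 0,"wy": 0,"wz": -1,"fingers": 1},
    {"dx": -0.002,"dy": -0.004,"dz": 0,"wx": 0,"wy": 0,"wz": -1,"fingers": 1},
    {"dx": -0.002,"dy": -0.004,"dz": 0,"wx": 0,"wy": 0,"wz": -1,"fingers": 1}
  ]
}}

```text
clock: 5.12
eef_pos: [532.0, 75.5, 81.2]
tool_rot: [-1.826, 1.323, -0.42]
force: [-0.2, -0.3, -0.6]
width: 30.6
```

```bash
python3 - <<'E'
from plan import *
st(); p,R=cur(); print(th_yaw(R))
a=save('side','s4.png',(170,80,310,200),5)
E
```

```text
{'clock': np.float64(5.125), 'qpos': array([-0.274,  0.651, -0.035,  2.151,  0.887,  0.238,  0.249]), 'eef_pos': array([532.043,  75.51 ,  81.171]), 'tool_rot': array([-1.826,  1.323, -0.42 ]), 'force': array([-0.16 , -0.274, -0.624]), 'torque': array([ 0.056,  0.189, -0.035]), 'width': np.float64(30.636)}
(np.float64(13.761833843303602), np.float64(-9.911033703876114), np.float64(-3.538465370944166))
```

View pics/s4.png

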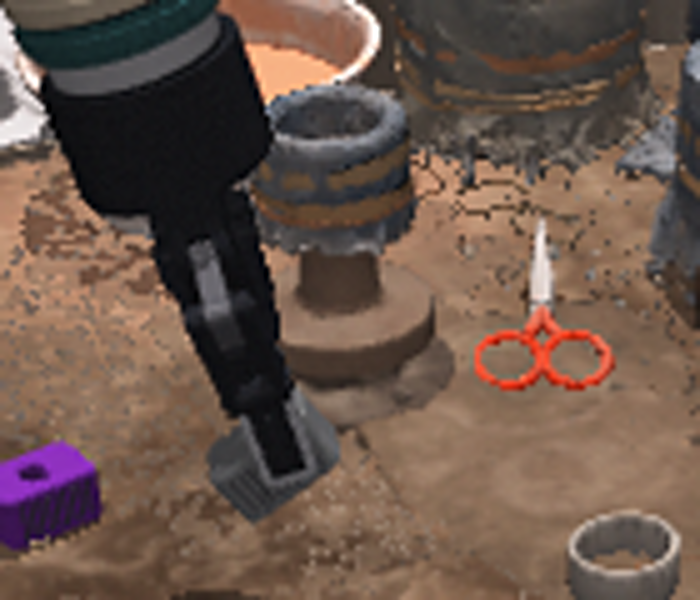

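```bash
cat > kin.py <<'E'
import numpy as np
from scipy.spatial.transform import Rotation as Ro
from scipy.optimize import least_squares
from itertools import product
D=[([-1.194,0.629,0.038,1.518,-0.027,0.996,-0.02],[278.21,586.774,230.41],[3.138,1.569,-2.017]),
([-0.095,0.76,-0.081,1.397,-0.054,1.319,1.273],[581.843,88.304,200.923],[1.57,1.221,2.984]),
([-0.11,0.919,-0.088,1.623,-0.052,0.935,1.275],[536.492,96.796,31.432],[1.574,1.22,2.988]),
([-0.112,0.946,-0.089,1.644,-0.051,0.882,1.276],[531.728,97.996,8.542],[1.57,1.225,2.983]),
([-0.274,0.651,-0.035,2.151,0.887,0.238,0.249],[532.043,75.51,81.171],[-1.826,1.323,-0.42])]
Rz=lambda a:Ro.from_euler('z',a).as_matrix(); Ry=lambda a:Ro.from_euler('y',a).as_matrix()
B=np.array([[0,0,1.],[0,1,0],[-1,0,0]]).T # columns: tool x = flange z
def fk(q,P,sg):
    h,a,e1,b,e2,c,e3,o1,o7=P
    R=Rz(sg[0]*q[0]+o1)@Ry(q[1]); p=np.array([0,0,h])
    R=R@Rz(sg[1]*q[2]); p=p+R@[e1,0,a]
    R=R@Ry(q[3])@Rz(sg[2]*q[4]); p=p+R@Rz(-sg[2]*q[4])@[e2,0,b]
    R=R@Ry(q[5]); p=p+R@[e3,0,c]; R=R@Rz(sg[3]*q[6]+o7)
    return p, R@np.array([[0,0,1.],[0,1,0],[1,0,0]])@np.diag([1,1,-1])
if __name__=='__main__':
    best=[]
    for sg in product((1,-1),repeat=4):
      for o1 in (0,np.pi/2,np.pi,-np.pi/2):
       for o7 in (0,1.57,3.14,-1.57):
        def res(P):
            r=[]
            for q,p,e in D:
                pp,RR=fk(q,P,sg); r+=list((pp-p)/1.); r+=list(100*(RR-Ro.from_euler('xyz',e).as_matrix()).ravel())
            return r
        s=least_squares(res,[300,420,0,420,0,250,0,o1,o7]); best.append((s.cost,sg,np.round(s.x,3).tolist()))
    best.sort(key=lambda t:t[0]); [print(b) for b in best[:5]]
E
python3 kin.py
```

```text
(np.float64(19.502106277187263), (-1, -1, -1, -1), [339.252, 554.406, 10.203, 377.206, -2.053, 348.777, 2.927, -0.048, -0.046])
(np.float64(19.502106277193196), (-1, -1, -1, -1), [339.252, 554.406, 10.203, 377.206, -2.053, 348.777, 2.927, -0.048, -0.046])
(np.float64(19.502106277218488), (-1, -1, -1, -1), [339.252, 554.406, 10.203, 377.206, -2.053, 348.776, 2.927, -0.048, -0.046])
(np.float64(19.502106277223945), (-1, -1, -1, -1), [339.252, 554.406, 10.203, 377.206, -2.053, 348.777, 2.927, -0.048, 6.237])
(np.float64(19.502106277251013), (-1, -1, -1, -1), [339.252, 554.406, 10.202, 377.206, -2.053, 348.777, 2.927, -0.048, 6.237])
```

```bash
cat > ik.py <<'E'
from kin import *
P=[339.252,554.406,10.203,377.206,-2.053,348.777,2.927,-0.048,-0.046]; SG=(-1,)*4
lo=np.array([-3.06,-.37,-1.25,.18,-1.1,.23,-2.94])+.03; hi=np.array([3.06,2.12,1.32,2.47,4.24,1.98,2.94])-.03
def Rt(yaw,th,sgn=1):
    y=np.radians(yaw);t=np.radians(th); u=np.array([np.cos(y),np.sin(y),0]); k=np.array([0,0,1.]); v=np.cross(k,u)
    x=np.sin(t)*u-np.cos(t)*k; z=sgn*v; return np.c_[x,np.cross(z,x),z]
def ik(p,R,q0,reg=.02):
    f=lambda q:np.r_[(lambda a:np.r_[(a[0]-p)/10,Ro.from_matrix(a[1].T@R).as_rotvec()*20])(fk(q,P,SG)),reg*(q-q0)]
    s=least_squares(f,np.clip(q0,lo+1e-6,hi-1e-6),bounds=(lo,hi),max_nfev=60); a=fk(s.x,P,SG)
    return s.x,np.linalg.norm(a[0]-p),np.degrees(np.linalg.norm(Ro.from_matrix(a[1].T@R).as_rotvec()))
E
cat > scan.py <<'E'
from ik import *
def scan(gc,yaw,sgn,ths=range(-90,91,15)):
    out={}
    for th in ths:
        R=Rt(yaw,th,sgn); tcp=np.array(gc)+22*R[:,0]; sol=[]
        for j5 in (0,1.57,3.14):
            q0=np.array([-np.arctan2(tcp[1],tcp[0]),.8,0,1.6,j5,.8,0])
            for q7 in (-1.5,1.5):
                q0[6]=q7; q,e,a=ik(tcp,R,q0)
                if e<2 and a<1: sol.append(np.round(q,1).tolist()); break
        out[th]=sol
    return out
if __name__=='__main__':
    for name,gc,yaw in [('shaft',[445,-165,60],-15),('bench',[530,97,40],-9),('benchfar',[700,0,40],0),('benchside',[600,0,40],90)]:
        for sgn in (1,-1):
            print(name,sgn)
            for th,s in scan(gc,yaw,sgn).items(): print('  ',th,s)
E
time python3 scan.py
```

```text
shaft 1
   -90 []
   -75 []
   -60 [[0.3, 1.2, -0.0, 1.3, 0.1, 1.7, 1.6], [0.5, 1.3, -0.5, 1.3, 0.3, 1.8, 1.2], [0.5, 1.3, -0.5, 1.3, 0.3, 1.8, 1.2]]
   -45 [[0.3, 1.1, -0.0, 1.5, 0.1, 1.4, 1.6], [0.6, 1.2, -0.6, 1.5, 0.5, 1.5, 1.1], [0.6, 1.2, -0.7, 1.5, 0.5, 1.5, 1.1]]
   -30 [[0.3, 0.9, -0.0, 1.7, 0.1, 1.1, 1.5], [0.7, 1.1, -0.7, 1.7, 0.6, 1.2, 1.0], [0.7, 1.1, -0.8, 1.7, 0.7, 1.3, 0.9]]
   -15 [[0.3, 0.8, -0.0, 1.9, 0.1, 0.7, 1.5], [0.8, 1.0, -0.8, 1.9, 0.8, 1.0, 0.8], [0.8, 1.0, -0.8, 1.9, 0.8, 0.9, 0.8]]
   0 [[0.3, 0.7, -0.0, 2.1, 0.1, 0.3, 1.6], [0.7, 0.8, -0.6, 2.2, 1.0, 0.5, 0.6], [0.9, 1.0, -1.0, 2.2, 1.3, 0.8, 0.4]]
   15 [[0.9, 0.9, -0.8, 2.4, 1.9, 0.6, -0.3], [0.5, 0.7, -0.3, 2.4, 2.4, 0.3, -0.8], [0.2, 0.7, 0.2, 2.4, 3.7, 0.3, -2.1]]
   30 []
   45 []
   60 []
   75 []
   90 []
shaft -1
   -90 []
   -75 []
   -60 [[0.3, 1.2, 0.0, 1.3, 0.0, 1.7, -1.6], [0.4, 1.3, -0.3, 1.3, 0.3, 1.7, -1.8], [0.5, 1.3, -0.4, 1.3, 0.3, 1.8, -1.9]]
   -45 [[0.3, 1.1, 0.0, 1.5, 0.0, 1.4, -1.6], [0.5, 1.1, -0.4, 1.5, 0.3, 1.4, -1.8], [0.6, 1.1, -0.6, 1.5, 0.4, 1.5, -2.0]]
   -30 [[0.3, 0.9, 
[... 6688 characters left out ...]
, [0.5, 1.0, -0.7, 1.8, 0.6, 0.6, -0.5], [0.6, 1.1, -0.9, 1.8, 0.8, 0.7, -0.7]]
   30 [[0.7, 1.1, -0.8, 1.7, 0.3, 0.6, -0.1], [0.7, 1.2, -1.0, 1.7, 0.6, 0.7, -0.3], [0.8, 1.2, -1.0, 1.7, 0.7, 0.7, -0.4]]
   45 [[0.7, 1.2, -0.7, 1.7, -0.2, 0.7, 0.4], [0.8, 1.3, -1.0, 1.7, 0.3, 0.7, 0.0], [0.9, 1.4, -1.2, 1.7, 0.6, 0.9, -0.3]]
   60 [[0.8, 1.3, -0.7, 1.6, -0.3, 0.9, 0.7], [0.9, 1.4, -0.9, 1.6, -0.0, 0.9, 0.4], [1.0, 1.6, -1.2, 1.6, 0.4, 0.9, 0.0]]
   75 [[0.8, 1.4, -0.6, 1.5, -0.5, 1.2, 0.8], [0.9, 1.6, -1.0, 1.5, -0.1, 1.0, 0.5], [1.0, 1.7, -1.2, 1.5, 0.2, 1.1, 0.2]]
   90 [[0.7, 1.5, -0.4, 1.3, -0.8, 1.5, 1.0], [0.9, 1.7, -0.9, 1.3, -0.4, 1.3, 0.7]]
real	1m35.341s
user	1m33.899s
sys	0m0.253s
```

```bash
python3 - <<'E'
from ik import *
from h import onz,ctrl
for n,uv,z in [('ring',(234,158),12),('nut',(268,170),5),('stone',(307,144),20),('stoolbase',(138,190),10),('stooltop',(123,179),110),('purple',(170,262),20),('green',(383,168),15)]: print(n,np.round(onz('top',uv,z)))
q=np.array([-0.1,.8,-.1,1.5,0,1,1.2])
# sequence sideways at X
for X in ([560,10],[600,0],[600,-30]):
  q=np.array([-0.2,.9,-.1,1.7,.3,.7,.3])
  for th in (0,-20,0,20,40,55,70,55,30,0,-15,-30,-15,0,20,40,60):
    R=Rt(-90,th); tcp=np.array([*X,30])-22*0*R[:,0]+[0,0,10]
    q,e,a=ik(tcp,R,q,.05); print(X,th,np.round(q,2),round(e,1),round(a,1))
E
```

```text
ring [668.  50.  12.]
nut [641. -25.   5.]
stone [ 695. -112.   20.]
stoolbase [599. 267.  10.]
stooltop [605. 263. 110.]
purple [440. 187.  20.]
green [ 640. -279.   15.]
[560, 10] 0 [-0.07  0.78  0.01  1.91 -0.01  0.45 -0.05] 0.0 0.0
[560, 10] -20 [ 0.38  0.85 -0.37  1.89 -0.15  0.5   0.25] 0.0 0.0
[560, 10] 0 [-0.07  0.78  0.01  1.91 -0.02  0.45 -0.05] 0.0 0.0
[560, 10] 20 [-0.51  0.86  0.38  1.87  0.12  0.52 -0.35] 0.0 0.0
[560, 10] 40 [-0.81  1.05  0.61  1.78  0.21  0.68 -0.58] 0.0 0.0
[560, 10] 55 [-0.94  1.22  0.7   1.68  0.25  0.85 -0.7 ] 0.0 0.0
[560, 10] 70 [-1.01  1.4   0.76  1.56  0.29  1.03 -0.77] 0.0 0.0
[560, 10] 55 [-0.93  1.22  0.7   1.68  0.26  0.85 -0.7 ] 0.0 0.0
[560, 10] 30 [-0.67  0.94  0.5   1.83  0.19  0.59 -0.49] 0.0 0.0
[560, 10] 0 [-0.06  0.78 -0.01  1.91  0.02  0.45 -0.08] 0.0 0.0
[560, 10] -15 [ 0.29  0.82 -0.3   1.9  -0.08  0.48  0.15] 0.0 0.0
[560, 10] -30 [ 0.56  0.95 -0.53  1.85 -0.16  0.56  0.35] 0.0 0.0
[560, 10] -15 [ 0.29  0.82 -0.3   1.9  -0.09  0.48  0.16] 0.0 0.0
[560, 10] 0 [-0.06  0.78 -0.01  1.91  0.01  0.45 -0.08] 0.0 0.0
[560, 10] 20 [-0.5
[... 1686 characters left out ...]
  0.78  1.51  0.33  1.   -0.74] 0.0 0.0
[600, -30] 55 [-0.84  1.23  0.7   1.62  0.29  0.83 -0.66] 0.0 0.0
[600, -30] 30 [-0.57  0.96  0.48  1.75  0.21  0.61 -0.44] 0.0 0.0
[600, -30] 0 [ 0.01  0.81 -0.01  1.79  0.01  0.53 -0.  ] 0.0 0.0
[600, -30] -15 [ 0.31  0.86 -0.26  1.76 -0.11  0.59  0.23] 0.0 0.0
[600, -30] -30 [ 0.55  0.97 -0.46  1.7  -0.2   0.69  0.42] 0.0 0.0
[600, -30] -15 [ 0.31  0.86 -0.26  1.76 -0.11  0.59  0.23] 0.0 0.0
[600, -30] 0 [ 0.    0.81  0.    1.79 -0.    0.53  0.01] 0.0 0.0
[600, -30] 20 [-0.41  0.88  0.35  1.78  0.14  0.56 -0.3 ] 0.0 0.0
[600, -30] 40 [-0.71  1.06  0.6   1.71  0.24  0.69 -0.53] 0.0 0.0
[600, -30] 60 [-0.88  1.29  0.73  1.59  0.3   0.89 -0.69] 0.0 0.0
```

```bash
python3 - <<'E'
from ik import *
for X,yaw in (([600,-100],-60),([600,-100],-75),([600,-100],-90)):
  q=np.array([0,.9,-.1,1.7,.3,.7,.3])
  for th in (0,-20,0,20,40,60,70,40,0,-15,-30):
    R=Rt(yaw,th); tcp=np.array([*X,30.])
    q,e,a=ik(tcp,R,q,.05); print(X,yaw,th,np.round(q,2),round(e,1),round(a,1))
# path from the current
q=np.array([-0.274,0.651,-0.035,2.151,0.887,0.238,0.249])
E
```

```text
[600, -100] -60 0 [ 0.23  0.84 -0.18  1.77  0.26  0.55  0.41] 0.0 0.0
[600, -100] -60 -20 [ 0.46  0.99 -0.39  1.52  0.1   0.92  0.66] 0.0 0.0
[600, -100] -60 0 [ 0.21  0.84 -0.15  1.77  0.22  0.54  0.44] 0.0 0.0
[600, -100] -60 20 [-0.16  0.82  0.15  1.97  0.83  0.26 -0.34] 0.0 0.0
[600, -100] -60 40 [-0.29  0.92  0.06  2.1   1.74  0.62 -1.43] 0.0 0.0
[600, -100] -60 60 [-0.49  1.11  0.13  2.1   1.77  0.94 -1.72] 0.0 0.0
[600, -100] -60 70 [-0.57  1.23  0.17  2.06  1.71  1.08 -1.79] 0.0 0.0
[600, -100] -60 40 [-0.3   0.92  0.09  2.1   1.74  0.6  -1.44] 0.0 0.0
[600, -100] -60 0 [ 0.58  0.99 -0.8   1.78  0.97  0.82 -0.19] 0.0 0.0
[600, -100] -60 -15 [ 0.71  1.14 -0.96  1.59  0.76  1.03  0.09] 0.0 0.0
[600, -100] -60 -30 [ 0.76  1.29 -1.04  1.38  0.61  1.26  0.28] 0.0 0.0
[600, -100] -75 0 [ 0.19  0.84 -0.11  1.77  0.17  0.54  0.23] 0.0 0.0
[600, -100] -75 -20 [ 0.49  0.96 -0.37  1.6   0.01  0.81  0.5 ] 0.0 0.0
[600, -100] -75 0 [ 0.17  0.84 -0.09  1.77  0.13  0.53  0.26] 0.0 0.0
[600, -100] -75 20 [-0.27  0.86  0.3   1.89  0.34  0.35 -0.13] 0.0 0.0
[600, -100] -75 40 [-0.66  1.05  0.6
[... 542 characters left out ...]
] -90 -20 [ 0.51  0.93 -0.35  1.68 -0.08  0.68  0.35] 0.0 0.0
[600, -100] -90 0 [ 0.14  0.84 -0.03  1.77  0.05  0.53  0.08] 0.0 0.0
[600, -100] -90 20 [-0.3   0.89  0.35  1.8   0.17  0.49 -0.22] 0.0 0.0
[600, -100] -90 40 [-0.62  1.08  0.62  1.76  0.26  0.57 -0.48] 0.0 0.0
[600, -100] -90 60 [-0.82  1.32  0.78  1.66  0.31  0.74 -0.66] 0.0 0.0
[600, -100] -90 70 [-0.87  1.45  0.83  1.59  0.33  0.85 -0.73] 0.0 0.0
[600, -100] -90 40 [-0.62  1.07  0.61  1.76  0.28  0.57 -0.5 ] 0.0 0.0
[600, -100] -90 0 [ 0.14  0.84 -0.03  1.77  0.05  0.53  0.08] 0.0 0.0
[600, -100] -90 -15 [ 0.42  0.89 -0.27  1.71 -0.07  0.63  0.3 ] 0.0 0.0
[600, -100] -90 -30 [ 0.63  1.01 -0.44  1.62 -0.16  0.78  0.47] 0.0 0.0
```

```bash
python3 - <<'E'
from ik import *
for X,yaw in (([600,-160],-75),([600,-160],-85)):
  q=np.array([0,.9,-.1,1.7,.3,.7,.3])
  for th in (0,-20,0,20,30,40,50,60,70,40,0,-15,-30):
    R=Rt(yaw,th); tcp=np.array([*X,30.])
    q,e,a=ik(tcp,R,q,.05); print(X,yaw,th,np.round(q,2),round(e,1),round(a,1))
E
```

```text
[600, -160] -75 0 [ 0.29  0.85 -0.13  1.74  0.18  0.56  0.32] 0.0 0.0
[600, -160] -75 -20 [ 0.56  0.98 -0.36  1.53  0.02  0.88  0.57] 0.0 0.0
[600, -160] -75 0 [ 0.28  0.85 -0.11  1.74  0.15  0.56  0.34] 0.0 0.0
[600, -160] -75 20 [-0.16  0.86  0.3   1.89  0.34  0.32 -0.03] 0.0 0.0
[600, -160] -75 30 [-0.36  0.93  0.46  1.93  0.62  0.26 -0.42] 0.0 0.0
[600, -160] -75 40 [-0.53  1.03  0.59  1.96  0.89  0.26 -0.82] 0.0 0.0
[600, -160] -75 50 [-0.7   1.18  0.74  1.96  0.89  0.26 -0.96] 0.0 0.0
[600, -160] -75 60 [-0.81  1.32  0.82  1.94  0.87  0.32 -1.07] 0.0 0.0
[600, -160] -75 70 [-0.89  1.46  0.85  1.89  0.84  0.42 -1.14] 0.0 0.0
[600, -160] -75 40 [-0.53  1.03  0.58  1.96  0.9   0.26 -0.83] 0.0 0.0
[600, -160] -75 0 [ 0.41  0.87 -0.33  1.74  0.46  0.61  0.07] 0.0 0.0
[600, -160] -75 -15 [ 0.63  0.99 -0.54  1.58  0.31  0.82  0.31] 0.0 0.0
[600, -160] -75 -30 [ 0.75  1.13 -0.65  1.41  0.19  1.06  0.47] 0.0 0.0
[600, -160] -85 0 [ 0.26  0.85 -0.08  1.74  0.12  0.56  0.2 ] 0.0 0.0
[600, -160] -85 -20 [ 0.58  0.96 -0.34  1.58 -0.04  0.8   0.47] 0.0 0.0
[600, -160] -85 0 [ 0.25  0.85 -0.06  1.74  0.09  0.56  0.22] 0.0 0.0
[600, -160] -85 20 [-0.17  0.88  0.31  1.83  0.28  0.42 -0.14] 0.0 0.0
[600, -160] -85 30 [-0.39  0.96  0.51  1.85  0.31  0.39 -0.28] 0.0 0.0
[600, -160] -85 40 [-0.56  1.08  0.67  1.85  0.32  0.39 -0.4 ] 0.0 0.0
[600, -160] -85 50 [-0.7   1.21  0.79  1.82  0.32  0.43 -0.51] 0.0 0.0
[600, -160] -85 60 [-0.8   1.36  0.87  1.79  0.32  0.5  -0.6 ] 0.0 0.0
[600, -160] -85 70 [-0.87  1.5   0.93  1.73  0.32  0.59 -0.68] 0.0 0.0
[600, -160] -85 40 [-0.56  1.07  0.66  1.85  0.34  0.39 -0.42] 0.0 0.0
[600, -160] -85 0 [ 0.24  0.85 -0.05  1.74  0.07  0.56  0.24] 0.0 0.0
[600, -160] -85 -15 [ 0.49  0.92 -0.26  1.63 -0.05  0.73  0.45] 0.0 0.0
[600, -160] -85 -30 [ 0.66  1.04 -0.39  1.49 -0.14  0.94  0.59] 0.0 0.0
```

```bash
python3 - <<'E'
from plan import *
p,R=cur(); rows(p,R,np.array([600,-160,125.]),Rt(-80,0),10,1)
E
```

```text
n 10 f 1
{"dx": -0.000, "dy": -0.015, "dz": -0.030, "wx": 1.169, "wy": 0.088, "wz": 0.236, "fingers": 1}
{"dx": -0.001, "dy": -0.018, "dz": -0.028, "wx": 1.169, "wy": 0.088, "wz": 0.236, "fingers": 1}
{"dx": -0.001, "dy": -0.022, "dz": -0.025, "wx": 1.169, "wy": 0.088, "wz": 0.236, "fingers": 1}
{"dx": -0.001, "dy": -0.025, "dz": -0.022, "wx": 1.169, "wy": 0.088, "wz": 0.236, "fingers": 1}
{"dx": -0.002, "dy": -0.027, "dz": -0.019, "wx": 1.169, "wy": 0.088, "wz": 0.236, "fingers": 1}
{"dx": -0.002, "dy": -0.029, "dz": -0.016, "wx": 1.169, "wy": 0.088, "wz": 0.236, "fingers": 1}
{"dx": -0.003, "dy": -0.031, "dz": -0.012, "wx": 1.169, "wy": 0.088, "wz": 0.236, "fingers": 1}
{"dx": -0.004, "dy": -0.032, "dz": -0.008, "wx": 1.169, "wy": 0.088, "wz": 0.236, "fingers": 1}
{"dx": -0.004, "dy": -0.033, "dz": -0.004, "wx": 1.169, "wy": 0.088, "wz": 0.236, "fingers": 1}
{"dx": -0.005, "dy": -0.033, "dz": -0.000, "wx": 1.169, "wy": 0.088, "wz": 0.236, "fingers": 1}
```

Emit:
{"op": "servo_tool", "data": {
  "rows": [
    {"dx": -0.003,"dy": -0.012,"dz": -0.025,"wx": 0.98,"wy": 0.073,"wz": 0.197,"fingers": 1},
    {"dx": -0.003,"dy": -0.015,"dz": -0.023,"wx": 0.98,"wy": 0.073,"wz": 0.197,"fingers": 1},
    {"dx": -0.003,"dy": -0.018,"dz": -0.021,"wx": 0.98,"wy": 0.073,"wz": 0.197,"fingers": 1},
    {"dx": -0.003,"dy": -0.021,"dz": -0.018,"wx": 0.98,"wy": 0.073,"wz": 0.197,"fingers": 1},
    {"dx": -0.003,"dy": -0.023,"dz": -0.016,"wx": 0.98,"wy": 0.073,"wz": 0.197,"fingers": 1}
  ]
}}

```text
clock: 5.8
eef_pos: [563.1, -20.4, 108.2]
tool_rot: [-1.557, 1.425, -0.673]
force: [-0.3, 0.9, -0.5]
width: 30.7
```

Emit:
{"op": "servo_tool", "data": {
  "rows": [
    {"dx": -0.003,"dy": -0.024,"dz": -0.013,"wx": 0.98,"wy": 0.073,"wz": 0.197,"fingers": 1},
    {"dx": -0.003,"dy": -0.026,"dz": -0.01,"wx": 0.98,"wy": 0.073,"wz": 0.197,"fingers": 1},
    {"dx": -0.003,"dy": -0.027,"dz": -0.007,"wx": 0.98,"wy": 0.073,"wz": 0.197,"fingers": 1},
    {"dx": -0.003,"dy": -0.027,"dz": -0.004,"wx": 0.98,"wy": 0.073,"wz": 0.197,"fingers": 1},
    {"dx": -0.003,"dy": -0.028,"dz": 0,"wx": 0.98,"wy": 0.073,"wz": 0.197,"fingers": 1}
  ]
}}

```text
clock: 6.42
eef_pos: [605.0, -113.2, 129.4]
tool_rot: [-1.254, 1.532, -0.883]
force: [0.9, 0.7, -0.5]
width: 30.9
```

```bash
python3 - <<'E'
from plan import *
st();p,R=cur(); print(th_yaw(R)); rows(p,R,np.array([600,-160,125.]),Rt(-80,0),4,1)
E
```

```text
{'clock': np.float64(6.425), 'qpos': array([ 0.273,  0.697, -0.239,  1.737,  0.277,  0.714,  0.252]), 'eef_pos': array([ 604.971, -113.197,  129.438]), 'tool_rot': array([-1.254,  1.532, -0.883]), 'force': array([ 0.914,  0.672, -0.503]), 'torque': array([ 0.037,  0.015, -0.009]), 'width': np.float64(30.945)}
(np.float64(2.0922360526011947), np.float64(-68.75827245281738), np.float64(0.6864035726234852))
n 4 f 1
{"dx": 0.002, "dy": -0.014, "dz": -0.007, "wx": 0.468, "wy": 0.037, "wz": 0.084, "fingers": 1}
{"dx": 0.002, "dy": -0.014, "dz": -0.007, "wx": 0.468, "wy": 0.037, "wz": 0.084, "fingers": 1}
{"dx": 0.002, "dy": -0.015, "dz": -0.006, "wx": 0.468, "wy": 0.037, "wz": 0.084, "fingers": 1}
{"dx": 0.002, "dy": -0.015, "dz": -0.005, "wx": 0.468, "wy": 0.037, "wz": 0.084, "fingers": 1}
```

Good: orientation reachable. Finish this and tilt to about 35°.

Emit:
{"op": "servo_tool", "data": {
  "rows": [
    {"dx": 0.004,"dy": -0.028,"dz": -0.013,"wx": 0.94,"wy": 0.074,"wz": 0.168,"fingers": 1},
    {"dx": 0.004,"dy": -0.03,"dz": -0.011,"wx": 0.94,"wy": 0.074,"wz": 0.168,"fingers": 1},
    {"dx": 0,"dy": 0,"dz": 0,"wx": 0,"wy": 0,"wz": -1,"fingers": 1},
    {"dx": 0,"dy": 0,"dz": 0,"wx": 0,"wy": 0,"wz": -1,"fingers": 1},
    {"dx": 0,"dy": 0,"dz": 0,"wx": 0,"wy": 0,"wz": -1,"fingers": 1}
  ]
}}

```text
clock: 7.05
eef_pos: [600.7, -161.8, 124.1]
tool_rot: [-1.572, 1.251, -1.399]
force: [0.5, 0.5, -1.2]
width: 30.8
```

Emit:
{"op": "servo_tool", "data": {
  "rows": [
    {"dx": 0,"dy": 0,"dz": 0,"wx": 0,"wy": 0,"wz": -1,"fingers": 1},
    {"dx": 0,"dy": 0,"dz": 0,"wx": 0,"wy": 0,"wz": -1,"fingers": 1},
    {"dx": 0,"dy": 0,"dz": 0,"wx": 0,"wy": 0,"wz": -1,"fingers": 1}
  ]
}}

```text
clock: 7.42
eef_pos: [600.9, -161.2, 124.4]
tool_rot: [-1.57, 0.936, -1.397]
force: [-0.5, -0.4, -1.0]
width: 30.9
```

```bash
python3 - <<'E'
from plan import *
st();p,R=cur(); print(th_yaw(R)); rows(p,R,np.array([600,-160,100.]),Rt(-80,70.2),6,1)
save('side','s5.png')
E
```

```text
{'clock': np.float64(7.425), 'qpos': array([-0.389,  0.804,  0.42 ,  1.897,  0.692,  0.54 , -0.532]), 'eef_pos': array([ 600.928, -161.246,  124.393]), 'tool_rot': array([-1.57 ,  0.936, -1.397]), 'force': array([-0.453, -0.39 , -1.033]), 'torque': array([ 0.69 ,  0.123, -0.008]), 'width': np.float64(30.907)}
(np.float64(36.35409764082147), np.float64(-80.06767363079456), np.float64(0.02494145385485088))
n 6 f 1
{"dx": 0.004, "dy": 0.003, "dz": -0.000, "wx": -0.002, "wy": -0.001, "wz": -0.940, "fingers": 1}
{"dx": 0.004, "dy": 0.004, "dz": -0.000, "wx": -0.002, "wy": -0.001, "wz": -0.940, "fingers": 1}
{"dx": 0.003, "dy": 0.004, "dz": -0.000, "wx": -0.002, "wy": -0.001, "wz": -0.940, "fingers": 1}
{"dx": 0.003, "dy": 0.005, "dz": -0.000, "wx": -0.002, "wy": -0.001, "wz": -0.940, "fingers": 1}
{"dx": 0.003, "dy": 0.005, "dz": -0.000, "wx": -0.002, "wy": -0.001, "wz": -0.940, "fingers": 1}
{"dx": 0.002, "dy": 0.005, "dz": -0.000, "wx": -0.002, "wy": -0.001, "wz": -0.940, "fingers": 1}
```

View pics/s5.png

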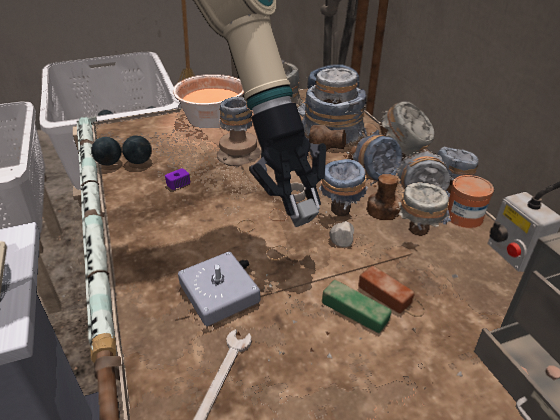

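Emit:
{"op": "servo_tool", "data": {
  "rows": [
    {"dx": 0.002,"dy": 0,"dz": 0,"wx": 0,"wy": 0,"wz": -0.94,"fingers": 1},
    {"dx": 0.002,"dy": 0.001,"dz": 0,"wx": 0,"wy": 0,"wz": -0.94,"fingers": 1},
    {"dx": 0.001,"dy": 0.001,"dz": 0,"wx": 0,"wy": 0,"wz": -0.94,"fingers": 1},
    {"dx": 0.001,"dy": 0.001,"dz": 0,"wx": 0,"wy": 0,"wz": -0.94,"fingers": 1},
    {"dx": 0.001,"dy": 0.001,"dz": 0,"wx": 0,"wy": 0,"wz": -0.94,"fingers": 1}
  ]
}}

```text
clock: 8.1
eef_pos: [601.5, -163.0, 117.6]
tool_rot: [-1.571, 0.446, -1.397]
force: [-0.7, 0.2, -1.3]
width: 30.7
```

Emit:
{"op": "servo_tool", "data": {
  "rows": [
    {"dx": 0.001,"dy": 0.001,"dz": 0,"wx": 0,"wy": 0,"wz": -0.94,"fingers": 1},
    {"dx": 0,"dy": 0,"dz": 0,"wx": 0,"wy": 0,"wz": 0,"fingers": 1}
  ]
}}

```text
clock: 8.35
eef_pos: [601.3, -162.2, 114.1]
tool_rot: [-1.576, 0.35, -1.396]
force: [-0.4, 0.2, -0.1]
width: 30.5
```

```bash
python3 - <<'E'
from plan import *
st();p,R=cur(); print(th_yaw(R)); rows(p,R,np.array([600,-160,42.]),Rt(-80,70.2),3,1)
save('side','s6.png'); save('top','t6.png')
E
```

```text
{'clock': np.float64(8.35), 'qpos': array([-0.797,  1.259,  0.77 ,  1.887,  0.837,  0.63 , -1.001]), 'eef_pos': array([ 601.286, -162.216,  114.055]), 'tool_rot': array([-1.576,  0.35 , -1.396]), 'force': array([-0.415,  0.193, -0.13 ]), 'torque': array([1.105, 0.177, 0.   ]), 'width': np.float64(30.54)}
(np.float64(69.93059344627308), np.float64(-79.89233075188557), np.float64(-0.2723302094524337))
n 3 f 1
{"dx": 0.010, "dy": 0.030, "dz": -0.000, "wx": 0.016, "wy": 0.000, "wz": -0.015, "fingers": 1}
{"dx": 0.010, "dy": 0.030, "dz": -0.000, "wx": 0.016, "wy": 0.000, "wz": -0.015, "fingers": 1}
{"dx": 0.010, "dy": 0.030, "dz": -0.000, "wx": 0.016, "wy": 0.000, "wz": -0.015, "fingers": 1}
```

View pics/s6.png

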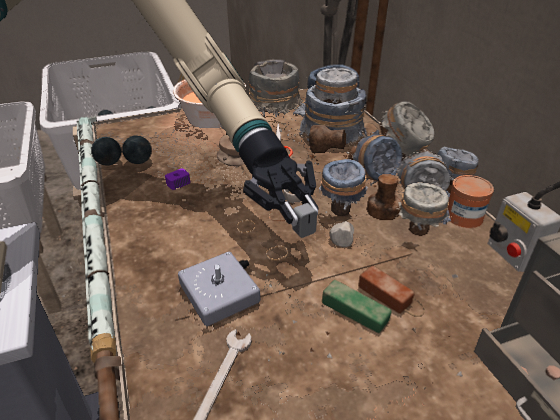

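View pics/t6.png

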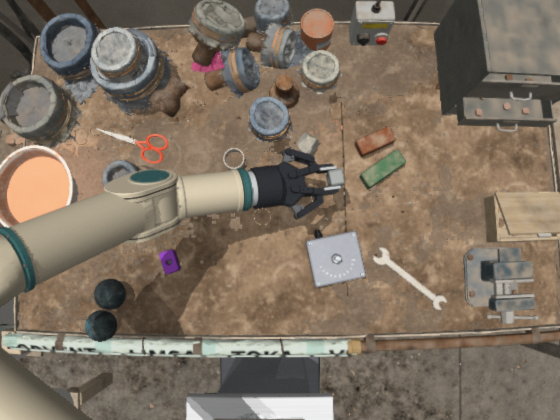

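```bash
python3 - <<'E'
from plan import *
print(tri((236,101),(121,175)), tri((237,160),(138,190)))
p,R=cur()
for d in (0,150,250,349): print(d,np.round(p-d*R[:,0]),np.round(proj('top',p-d*R[:,0])),np.round(proj('side',p-d*R[:,0])))
E
```

```text
(array([605.18789949, 251.72933398, 148.41593366]), np.float64(0.8110939019904488)) (array([603.85061258, 277.11639229, -19.19652105]), np.float64(1.0003493859152766))
0 [ 602. -164.  117.] [338. 177.] [307. 220.]
150 [577. -25. 169.] [265. 186.] [264. 154.]
250 [561.  67. 203.] [211. 192.] [239. 116.]
349 [545. 159. 237.] [153. 199.] [217.  82.]
```

```bash
python3 - <<'E'
from plan import *
p,R=cur(); rows(p,R,np.array([582,-185,100.]),Rt(-80,70.2),2,1);rows(np.array([582,-185,100.]),Rt(-80,70.2),np.array([582,-185,42.]),Rt(-80,70.2),3,1)
E
```

```text
n 2 f 1
{"dx": 0.015, "dy": 0.007, "dz": -0.015, "wx": -0.000, "wy": -0.005, "wz": -0.020, "fingers": 1}
{"dx": 0.015, "dy": 0.007, "dz": -0.015, "wx": -0.000, "wy": -0.005, "wz": -0.020, "fingers": 1}
n 3 f 1
{"dx": 0.009, "dy": 0.024, "dz": 0.000, "wx": 0.000, "wy": 0.000, "wz": 0.000, "fingers": 1}
{"dx": 0.009, "dy": 0.024, "dz": 0.000, "wx": 0.000, "wy": 0.000, "wz": 0.000, "fingers": 1}
{"dx": 0.009, "dy": 0.024, "dz": 0.000, "wx": 0.000, "wy": 0.000, "wz": 0.000, "fingers": 1}
```

Emit:
{"op": "servo_tool", "data": {
  "rows": [
    {"dx": 0.015,"dy": 0.007,"dz": -0.015,"wx": 0,"wy": 0,"wz": -0.02,"fingers": 1},
    {"dx": 0.015,"dy": 0.007,"dz": -0.015,"wx": 0,"wy": 0,"wz": -0.02,"fingers": 1},
    {"dx": 0.009,"dy": 0.024,"dz": 0,"wx": 0,"wy": 0,"wz": 0,"fingers": 1},
    {"dx": 0.009,"dy": 0.024,"dz": 0,"wx": 0,"wy": 0,"wz": 0,"fingers": 1},
    {"dx": 0.008,"dy": 0.022,"dz": 0,"wx": 0,"wy": 0,"wz": 0,"fingers": 1}
  ]
}}

```text
clock: 9.07
eef_pos: [583.7, -184.0, 41.9]
tool_rot: [-1.57, 0.346, -1.394]
force: [-0.5, 0.2, -0.8]
width: 30.6
```

Emit:
{"op": "servo_tool", "data": {
  "rows": [
    {"dx": 0,"dy": 0,"dz": 0,"wx": 0,"wy": 0,"wz": 0,"fingers": 1}
  ]
}}

```text
clock: 9.2
eef_pos: [583.0, -184.1, 41.6]
tool_rot: [-1.573, 0.345, -1.395]
force: [0.3, -0.6, 0.2]
width: 31.0
```

```bash
python3 - <<'E'
from plan import *
st();p,R=cur(); print(th_yaw(R)); print(R.T@[0,0,-1/75])
save('side','s7.png',(240,160,380,280),5); save('top','t7.png')
E
```

```text
{'clock': np.float64(9.2), 'qpos': array([-0.794,  1.415,  0.775,  1.902,  0.853,  0.519, -1.138]), 'eef_pos': array([ 582.967, -184.062,   41.624]), 'tool_rot': array([-1.573,  0.345, -1.395]), 'force': array([ 0.31 , -0.582,  0.182]), 'torque': array([1.064, 0.143, 0.012]), 'width': np.float64(30.964)}
(np.float64(70.22766743648488), np.float64(-79.85850362786513), np.float64(-0.12169998731516563))
[4.51044605e-03 1.25472249e-02 2.83208517e-05]
```

View pics/s7.png

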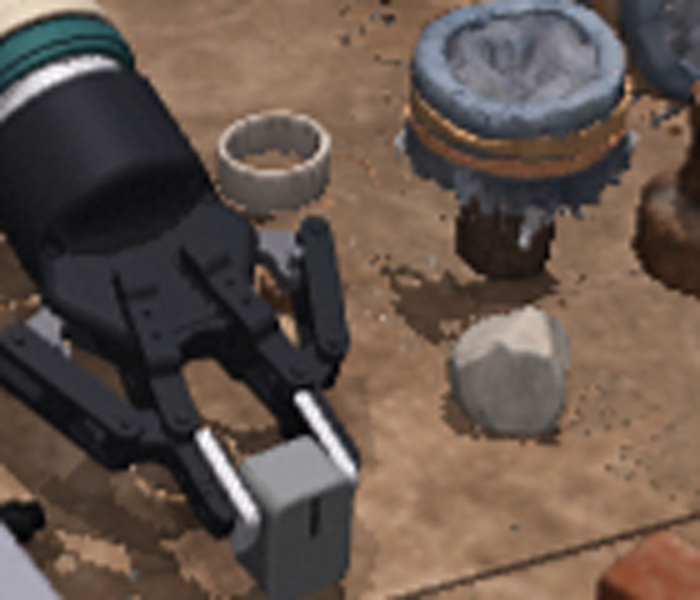

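View pics/t7.png

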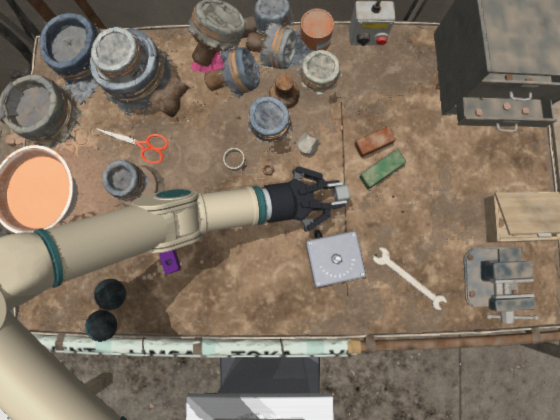

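Emit:
{"op": "servo_tool", "data": {
  "rows": [
    {"dx": 0.003,"dy": 0.008,"dz": 0,"wx": 0,"wy": 0,"wz": 0,"fingers": 1},
    {"dx": 0.002,"dy": 0.007,"dz": 0,"wx": 0,"wy": 0,"wz": 0,"fingers": 1},
    {"dx": 0,"dy": 0,"dz": 0,"wx": 0,"wy": 0,"wz": 0,"fingers": 1}
  ]
}}

```text
clock: 9.68
eef_pos: [582.9, -184.0, 31.3]
tool_rot: [-1.571, 0.345, -1.395]
force: [0.5, 0.7, 0.0]
width: 30.6
```

Emit:
{"op": "servo_tool", "data": {
  "rows": [
    {"dx": 0.001,"dy": 0.002,"dz": 0,"wx": 0,"wy": 0,"wz": 0,"fingers": 1},
    {"dx": 0,"dy": 0.001,"dz": 0,"wx": 0,"wy": 0,"wz": 0,"fingers": 1},
    {"dx": 0,"dy": 0,"dz": 0,"wx": 0,"wy": 0,"wz": 0,"fingers": 1}
  ]
}}

```text
clock: 10.05
eef_pos: [583.0, -184.1, 29.5]
tool_rot: [-1.571, 0.344, -1.395]
force: [0.7, -0.9, -0.4]
width: 30.8
```

Emit:
{"op": "servo_tool", "data": {
  "rows": [
    {"dx": 0.001,"dy": 0.002,"dz": 0,"wx": 0,"wy": 0,"wz": 0,"fingers": 1},
    {"dx": 0,"dy": 0,"dz": 0,"wx": 0,"wy": 0,"wz": 0,"fingers": 1}
  ]
}}

```text
clock: 10.3
eef_pos: [583.1, -184.6, 28.5]
tool_rot: [-1.57, 0.343, -1.395]
force: [0.1, 0.9, 2.8]
width: 30.9
```

Emit:
{"op": "servo_tool", "data": {
  "rows": [
    {"dx": 0,"dy": 0,"dz": 0,"wx": 0,"wy": 0,"wz": 0,"fingers": 0.3},
    {"dx": 0,"dy": 0,"dz": 0,"wx": 0,"wy": 0,"wz": 0,"fingers": 0.3},
    {"dx": 0,"dy": 0,"dz": 0,"wx": 0,"wy": 0,"wz": 0,"fingers": 0.3}
  ]
}}

```text
clock: 10.68
eef_pos: [582.9, -184.3, 27.6]
tool_rot: [-1.571, 0.345, -1.395]
force: [0.1, -0.4, -0.3]
width: 60.1
```

```bash
python3 - <<'E'
from plan import *
st();p,R=cur(); print(th_yaw(R))
save('side','s8.png',(240,160,380,280),5)
E
```

```text
{'clock': np.float64(10.675), 'qpos': array([-0.792,  1.44 ,  0.767,  1.889,  0.846,  0.516, -1.153]), 'eef_pos': array([ 582.91 , -184.328,   27.587]), 'tool_rot': array([-1.571,  0.345, -1.395]), 'force': array([ 0.068, -0.376, -0.285]), 'torque': array([0.973, 0.131, 0.023]), 'width': np.float64(60.068)}
(np.float64(70.2574062461805), np.float64(-79.91633729627675), np.float64(-0.01144573361976499))
```

View pics/s8.png

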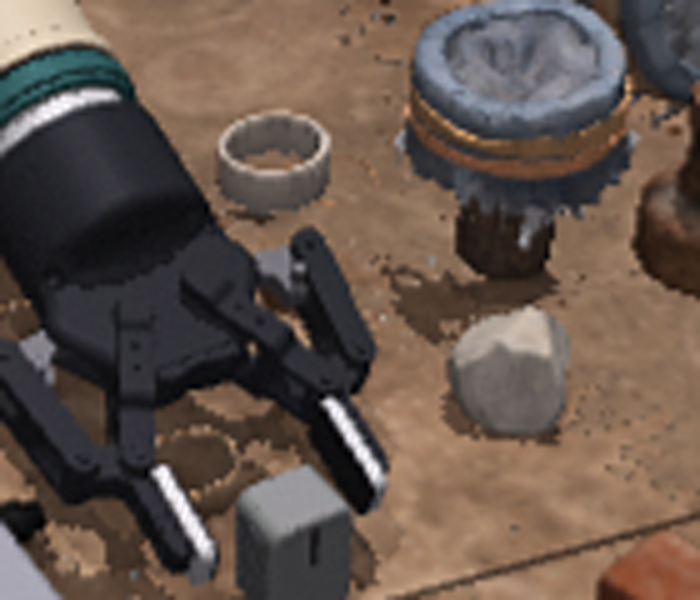

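Emit:
{"op": "servo_tool", "data": {
  "rows": [
    {"dx": -0.04,"dy": 0,"dz": 0,"wx": 0,"wy": 0,"wz": 0,"fingers": 0.3},
    {"dx": -0.06,"dy": 0,"dz": 0,"wx": 0,"wy": 0,"wz": 0,"fingers": 0.3},
    {"dx": -0.0225,"dy": -0.063,"dz": 0,"wx": 0,"wy": 0,"wz": 0,"fingers": 0.3},
    {"dx": -0.0225,"dy": -0.063,"dz": 0,"wx": 0,"wy": 0,"wz": 0,"fingers": 0.3}
  ]
}}

```text
clock: 11.22
eef_pos: [570.7, -114.4, 154.5]
tool_rot: [-1.572, 0.344, -1.394]
force: [-0.1, -0.0, 0.8]
width: 60.1
```

```bash
python3 - <<'E'
from plan import *
st();p,R=cur(); print(th_yaw(R))
R1=Rt(-80,-30); T=np.array([582.6,-181.9,12.])
rows(p,R,T-80*R1[:,0]+[0,0,20],R1,17,.3)
save('side','s9.png')
E
```

```text
{'clock': np.float64(11.225), 'qpos': array([-0.888,  1.164,  0.746,  1.94 ,  0.806,  0.724, -0.982]), 'eef_pos': array([ 570.666, -114.36 ,  154.501]), 'tool_rot': array([-1.572,  0.344, -1.394]), 'force': array([-0.053, -0.036,  0.806]), 'torque': array([0.972, 0.144, 0.057]), 'width': np.float64(60.138)}
(np.float64(70.28181871202969), np.float64(-79.84295892190966), np.float64(-0.055106583870508104))
n 17 f 0.3
{"dx": 0.009, "dy": 0.001, "dz": -0.000, "wx": 0.002, "wy": 0.000, "wz": 0.983, "fingers": 0.3}
{"dx": 0.009, "dy": 0.000, "dz": -0.000, "wx": 0.002, "wy": 0.000, "wz": 0.983, "fingers": 0.3}
{"dx": 0.009, "dy": -0.001, "dz": -0.000, "wx": 0.002, "wy": 0.000, "wz": 0.983, "fingers": 0.3}
{"dx": 0.009, "dy": -0.002, "dz": -0.000, "wx": 0.002, "wy": 0.000, "wz": 0.983, "fingers": 0.3}
{"dx": 0.009, "dy": -0.003, "dz": -0.000, "wx": 0.002, "wy": 0.000, "wz": 0.983, "fingers": 0.3}
{"dx": 0.009, "dy": -0.004, "dz": -0.000, "wx": 0.002, "wy": 0.000, "wz": 0.983, "fingers": 0.3}
{"dx": 0.008, "dy": -0.005, "dz": -0.000, "wx": 0.002, "wy": 0.000, "wz": 0.983, "fingers": 0.3}
{"dx
[... 264 characters left out ...]
0.983, "fingers": 0.3}
{"dx": 0.006, "dy": -0.008, "dz": -0.000, "wx": 0.002, "wy": 0.000, "wz": 0.983, "fingers": 0.3}
{"dx": 0.005, "dy": -0.008, "dz": -0.000, "wx": 0.002, "wy": 0.000, "wz": 0.983, "fingers": 0.3}
{"dx": 0.004, "dy": -0.009, "dz": -0.000, "wx": 0.002, "wy": 0.000, "wz": 0.983, "fingers": 0.3}
{"dx": 0.003, "dy": -0.009, "dz": -0.000, "wx": 0.002, "wy": 0.000, "wz": 0.983, "fingers": 0.3}
{"dx": 0.002, "dy": -0.009, "dz": -0.000, "wx": 0.002, "wy": 0.000, "wz": 0.983, "fingers": 0.3}
{"dx": 0.001, "dy": -0.009, "dz": -0.000, "wx": 0.002, "wy": 0.000, "wz": 0.983, "fingers": 0.3}
{"dx": 0.000, "dy": -0.009, "dz": 0.000, "wx": 0.002, "wy": 0.000, "wz": 0.983, "fingers": 0.3}
```

View pics/s9.png

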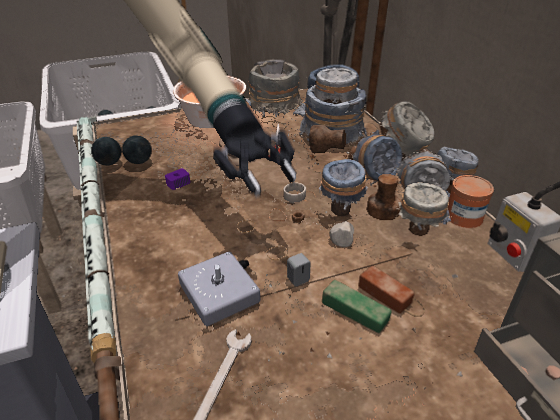

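Emit:
{"op": "servo_tool", "data": {
  "rows": [
    {"dx": 0.009,"dy": 0.001,"dz": 0,"wx": 0,"wy": 0,"wz": 0.983,"fingers": 0.3},
    {"dx": 0.009,"dy": 0,"dz": 0,"wx": 0,"wy": 0,"wz": 0.983,"fingers": 0.3},
    {"dx": 0.009,"dy": -0.001,"dz": 0,"wx": 0,"wy": 0,"wz": 0.983,"fingers": 0.3},
    {"dx": 0.009,"dy": -0.002,"dz": 0,"wx": 0,"wy": 0,"wz": 0.983,"fingers": 0.3},
    {"dx": 0.009,"dy": -0.003,"dz": 0,"wx": 0,"wy": 0,"wz": 0.983,"fingers": 0.3}
  ]
}}

```text
clock: 11.9
eef_pos: [575.9, -145.7, 138.8]
tool_rot: [-1.571, 0.862, -1.395]
force: [0.7, -0.9, -0.0]
width: 59.8
```

Emit:
{"op": "servo_tool", "data": {
  "rows": [
    {"dx": 0.009,"dy": -0.004,"dz": 0,"wx": 0,"wy": 0,"wz": 0.983,"fingers": 0.3},
    {"dx": 0.008,"dy": -0.005,"dz": 0,"wx": 0,"wy": 0,"wz": 0.983,"fingers": 0.3},
    {"dx": 0.008,"dy": -0.005,"dz": 0,"wx": 0,"wy": 0,"wz": 0.983,"fingers": 0.3},
    {"dx": 0.007,"dy": -0.006,"dz": 0,"wx": 0,"wy": 0,"wz": 0.983,"fingers": 0.3},
    {"dx": 0.007,"dy": -0.007,"dz": 0,"wx": 0,"wy": 0,"wz": 0.983,"fingers": 0.3}
  ]
}}

```text
clock: 12.52
eef_pos: [581.2, -177.7, 123.0]
tool_rot: [-1.571, 1.377, -1.396]
force: [0.5, -0.7, -1.7]
width: 60.0
```

Emit:
{"op": "servo_tool", "data": {
  "rows": [
    {"dx": 0.006,"dy": -0.008,"dz": 0,"wx": 0,"wy": 0,"wz": 0.983,"fingers": 0.3},
    {"dx": 0.005,"dy": -0.008,"dz": 0,"wx": 0,"wy": 0,"wz": 0.983,"fingers": 0.3},
    {"dx": 0.004,"dy": -0.009,"dz": 0,"wx": 0,"wy": 0,"wz": 0.983,"fingers": 0.3},
    {"dx": 0.003,"dy": -0.009,"dz": 0,"wx": 0,"wy": 0,"wz": 0.983,"fingers": 0.3},
    {"dx": 0.002,"dy": -0.009,"dz": 0,"wx": 0,"wy": 0,"wz": 0.983,"fingers": 0.3}
  ]
}}

```text
clock: 13.15
eef_pos: [586.7, -210.2, 107.3]
tool_rot: [1.573, 1.25, 1.748]
force: [0.6, -0.1, 0.4]
width: 60.1
```

Emit:
{"op": "servo_tool", "data": {
  "rows": [
    {"dx": 0.001,"dy": -0.009,"dz": 0,"wx": 0,"wy": 0,"wz": 0.983,"fingers": 0.3},
    {"dx": 0,"dy": -0.009,"dz": 0,"wx": 0,"wy": 0,"wz": 0.983,"fingers": 0.3}
  ]
}}

```text
clock: 13.4
eef_pos: [588.8, -222.3, 101.5]
tool_rot: [1.573, 1.044, 1.747]
force: [0.9, -0.2, -0.6]
width: 59.8
```

```bash
python3 - <<'E'
from plan import *
st();p,R=cur(); print(th_yaw(R))
R1=Rt(-80,-30); T=np.array([582.6,-181.9,12.])
rows(p,R,T-25*R1[:,0],R1,2,.3)
save('side','s10.png',(240,190,380,310),5)
print(proj('side',[[582.2,-179.9,48],[584.5,-192.7,24],[584.5,-192.7,0]]))
E
```

```text
{'clock': np.float64(13.4), 'qpos': array([ 0.767,  0.989, -0.476,  1.359, -0.037,  1.166,  0.621]), 'eef_pos': array([ 588.838, -222.335,  101.492]), 'tool_rot': array([1.573, 1.044, 1.747]), 'force': array([ 0.883, -0.24 , -0.629]), 'torque': array([-0.496, -0.071, -0.001]), 'width': np.float64(59.808)}
(np.float64(-30.180615057672902), np.float64(-79.9793667821031), np.float64(-0.057621965821669806))
n 2 f 0.3
{"dx": 0.049, "dy": -0.006, "dz": 0.001, "wx": -0.001, "wy": -0.005, "wz": -0.015, "fingers": 0.3}
{"dx": 0.049, "dy": -0.006, "dz": 0.001, "wx": -0.001, "wy": -0.005, "wz": -0.015, "fingers": 0.3}
[[298.66440641 260.45449992]
 [302.58037532 275.48110981]
 [302.28311687 285.4643088 ]]
```

View pics/s10.png

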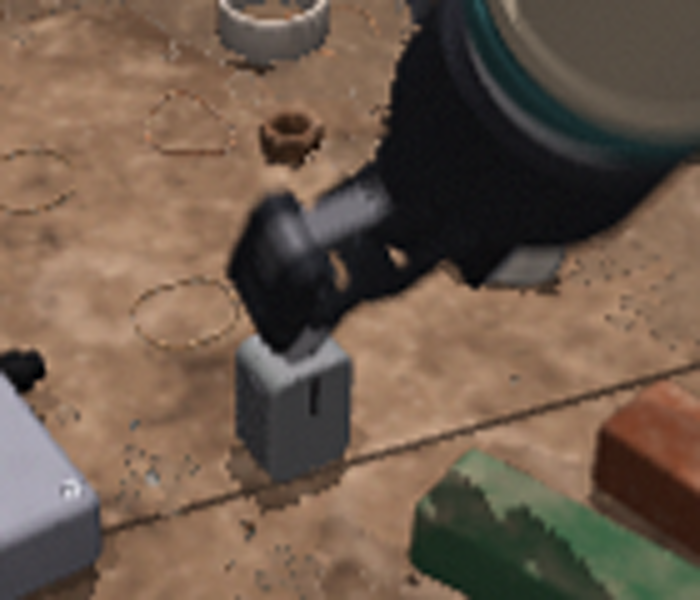

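Emit:
{"op": "servo_tool", "data": {
  "rows": [
    {"dx": 0.049,"dy": -0.006,"dz": 0.001,"wx": 0,"wy": 0,"wz": 0,"fingers": 0.3},
    {"dx": 0.049,"dy": -0.006,"dz": 0.001,"wx": 0,"wy": 0,"wz": 0,"fingers": 0.3},
    {"dx": 0.028,"dy": 0,"dz": 0,"wx": 0,"wy": 0,"wz": 0,"fingers": 0.3},
    {"dx": 0,"dy": 0,"dz": 0,"wx": 0,"wy": 0,"wz": 0,"fingers": 0.3}
  ]
}}

```text
clock: 13.95
eef_pos: [582.3, -180.6, 14.2]
tool_rot: [1.578, 1.045, 1.755]
force: [0.3, 0.0, 0.3]
width: 59.8
```

```bash
python3 - <<'E'
from plan import *
st();p,R=cur(); print(th_yaw(R))
R1=Rt(-80,-30); T=np.array([582.6,-181.9,12.])
rows(p,R,T,R1,1,.3)
save('side','s11.png',(240,190,380,310),5)
E
```

```text
{'clock': np.float64(13.95), 'qpos': array([ 0.726,  1.075, -0.465,  1.46 , -0.021,  0.974,  0.617]), 'eef_pos': array([ 582.291, -180.564,   14.225]), 'tool_rot': array([1.578, 1.045, 1.755]), 'force': array([0.31 , 0.002, 0.324]), 'torque': array([-0.416, -0.077,  0.026]), 'width': np.float64(59.785)}
(np.float64(-30.099073576331772), np.float64(-79.8016226057062), np.float64(-0.21322293322204774))
n 1 f 0.3
{"dx": 0.002, "dy": -0.003, "dz": 0.000, "wx": 0.011, "wy": -0.047, "wz": -0.016, "fingers": 0.3}
```

View pics/s11.png

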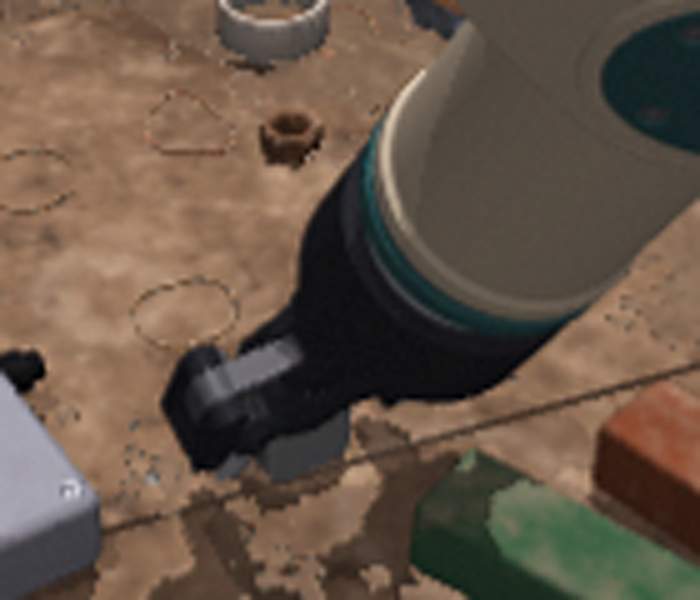

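Emit:
{"op": "servo_tool", "data": {
  "rows": [
    {"dx": 0.001,"dy": -0.002,"dz": 0,"wx": 0,"wy": -0.04,"wz": 0,"fingers": 0.3},
    {"dx": 0,"dy": 0,"dz": 0,"wx": 0,"wy": 0,"wz": 0,"fingers": 1},
    {"dx": 0,"dy": 0,"dz": 0,"wx": 0,"wy": 0,"wz": 0,"fingers": 1},
    {"dx": 0,"dy": 0,"dz": 0,"wx": 0,"wy": 0,"wz": 0,"fingers": 1},
    {"dx": 0,"dy": 0,"dz": 0,"wx": 0,"wy": 0,"wz": 0,"fingers": 1}
  ]
}}

```text
clock: 14.62
eef_pos: [584.8, -184.1, 15.0]
tool_rot: [1.562, 1.049, 1.736]
force: [-1.0, -3.3, 6.0]
width: 30.8
```

```bash
python3 - <<'E'
from plan import *
st();p,R=cur(); print(th_yaw(R))
p1=p+[0,0,90]; print(R.T@[0,0,90/750])
R2=Rt(-80,60); rows(p1,R,np.array([582,-180,80.]),R2,15,1)
E
```

```text
{'clock': np.float64(14.625), 'qpos': array([ 0.732,  1.075, -0.467,  1.458, -0.022,  0.97 ,  0.621]), 'eef_pos': array([ 584.823, -184.112,   14.983]), 'tool_rot': array([1.562, 1.049, 1.736]), 'force': array([-0.966, -3.265,  6.02 ]), 'torque': array([-0.429,  0.11 ,  0.1  ]), 'width': np.float64(30.848)}
(np.float64(-29.921458977116878), np.float64(-80.07989093519541), np.float64(0.2631609858002276))
[-0.10400437  0.05985638  0.00055116]
n 15 f 1
{"dx": 0.002, "dy": -0.001, "dz": -0.000, "wx": -0.002, "wy": 0.003, "wz": -0.999, "fingers": 1}
{"dx": 0.002, "dy": -0.001, "dz": -0.000, "wx": -0.002, "wy": 0.003, "wz": -0.999, "fingers": 1}
{"dx": 0.002, "dy": -0.000, "dz": -0.000, "wx": -0.002, "wy": 0.003, "wz": -0.999, "fingers": 1}
{"dx": 0.002, "dy": -0.000, "dz": -0.000, "wx": -0.002, "wy": 0.003, "wz": -0.999, "fingers": 1}
{"dx": 0.002, "dy": 0.000, "dz": -0.000, "wx": -0.002, "wy": 0.003, "wz": -0.999, "fingers": 1}
{"dx": 0.002, "dy": 0.000, "dz": -0.000, "wx": -0.002, "wy": 0.003, "wz": -0.999, "fingers": 1}
{"dx": 0.002, "dy": 0.001, "dz": -0.000, "wx": -0.002, "wy": 0.003, "wz": -0.999, "fingers": 1}
{"dx": 0.002, "dy": 0.001, "dz": -0.000, "wx": -0.002, "wy": 0.003, "wz": -0.999, "fingers": 1}
{"dx": 0.002, "dy": 0.001, "dz": -0.000, "wx": -0.002, "wy": 0.003, "wz": -0.999, "fingers": 1}
{"dx": 0.002, "dy": 0.001, "dz": -0.000, "wx": -0.002, "wy": 0.003, "wz": -0.999, "fingers": 1}
{"dx": 0.002, "dy": 0.001, "dz": -0.000, "wx": -0.002, "wy": 0.003, "wz": -0.999, "fingers": 1}
{"dx": 0.002, "dy": 0.002, "dz": -0.000, "wx": -0.002, "wy": 0.003, "wz": -0.999, "fingers": 1}
{"dx": 0.001, "dy": 0.002, "dz": -0.000, "wx": -0.002, "wy": 0.003, "wz": -0.999, "fingers": 1}
{"dx": 0.001, "dy": 0.002, "dz": -0.000, "wx": -0.002, "wy": 0.003, "wz": -0.999, "fingers": 1}
{"dx": 0.001, "dy": 0.002, "dz": -0.000, "wx": -0.002, "wy": 0.003, "wz": -0.999, "fingers": 1}
```

Emit:
{"op": "servo_tool", "data": {
  "rows": [
    {"dx": -0.052,"dy": 0.03,"dz": 0,"wx": 0,"wy": 0,"wz": 0,"fingers": 1},
    {"dx": -0.052,"dy": 0.03,"dz": 0,"wx": 0,"wy": 0,"wz": 0,"fingers": 1},
    {"dx": 0.002,"dy": -0.001,"dz": 0,"wx": 0,"wy": 0,"wz": -1,"fingers": 1},
    {"dx": 0.002,"dy": -0.001,"dz": 0,"wx": 0,"wy": 0,"wz": -1,"fingers": 1},
    {"dx": 0.002,"dy": 0,"dz": 0,"wx": 0,"wy": 0,"wz": -1,"fingers": 1}
  ]
}}

```text
clock: 15.25
eef_pos: [583.8, -182.7, 99.6]
tool_rot: [1.55, 1.364, 1.725]
force: [0.5, -0.5, -0.9]
width: 30.3
```

Emit:
{"op": "servo_tool", "data": {
  "rows": [
    {"dx": 0.002,"dy": 0,"dz": 0,"wx": 0,"wy": 0,"wz": -1,"fingers": 1},
    {"dx": 0.002,"dy": 0,"dz": 0,"wx": 0,"wy": 0,"wz": -1,"fingers": 1},
    {"dx": 0.002,"dy": 0,"dz": 0,"wx": 0,"wy": 0,"wz": -1,"fingers": 1},
    {"dx": 0.002,"dy": 0.001,"dz": 0,"wx": 0,"wy": 0,"wz": -1,"fingers": 1},
    {"dx": 0.002,"dy": 0.001,"dz": 0,"wx": 0,"wy": 0,"wz": -1,"fingers": 1}
  ]
}}

```text
clock: 15.88
eef_pos: [583.6, -180.7, 91.9]
tool_rot: [-1.557, 1.254, -1.383]
force: [-0.3, 0.4, -0.7]
width: 31.2
```

Emit:
{"op": "servo_tool", "data": {
  "rows": [
    {"dx": 0.002,"dy": 0.001,"dz": 0,"wx": 0,"wy": 0,"wz": -1,"fingers": 1},
    {"dx": 0.002,"dy": 0.001,"dz": 0,"wx": 0,"wy": 0,"wz": -1,"fingers": 1},
    {"dx": 0.002,"dy": 0.001,"dz": 0,"wx": 0,"wy": 0,"wz": -1,"fingers": 1},
    {"dx": 0.002,"dy": 0.002,"dz": 0,"wx": 0,"wy": 0,"wz": -1,"fingers": 1},
    {"dx": 0.001,"dy": 0.002,"dz": 0,"wx": 0,"wy": 0,"wz": -1,"fingers": 1}
  ]
}}

```text
clock: 16.5
eef_pos: [583.9, -178.7, 82.8]
tool_rot: [-1.565, 0.731, -1.391]
force: [-0.7, 0.7, -2.5]
width: 30.8
```

Emit:
{"op": "servo_tool", "data": {
  "rows": [
    {"dx": 0.001,"dy": 0.002,"dz": 0,"wx": 0,"wy": 0,"wz": -1,"fingers": 1},
    {"dx": 0,"dy": 0,"dz": 0,"wx": 0,"wy": 0,"wz": 0,"fingers": 1}
  ]
}}

```text
clock: 16.75
eef_pos: [583.3, -176.7, 78.1]
tool_rot: [-1.573, 0.629, -1.392]
force: [-0.5, 0.3, -0.3]
width: 30.9
```

```bash
python3 - <<'E'
from plan import *
st();p,R=cur(); print(th_yaw(R))
R2=Rt(-80,60); rows(p,R,np.array([582,-180,30.]),R2,3,1)
save('side','s12.png',(240,170,380,290),5)
E
```

```text
{'clock': np.float64(16.75), 'qpos': array([-0.724,  1.168,  0.808,  1.975,  0.654,  0.344, -0.742]), 'eef_pos': array([ 583.306, -176.709,   78.144]), 'tool_rot': array([-1.573,  0.629, -1.392]), 'force': array([-0.46,  0.28, -0.3 ]), 'torque': array([ 0.925,  0.164, -0.028]), 'width': np.float64(30.869)}
(np.float64(53.97004138145616), np.float64(-79.68315691529783), np.float64(-0.10945613608911212))
n 3 f 1
{"dx": 0.014, "dy": 0.017, "dz": -0.001, "wx": 0.015, "wy": 0.011, "wz": -0.335, "fingers": 1}
{"dx": 0.013, "dy": 0.017, "dz": -0.001, "wx": 0.015, "wy": 0.011, "wz": -0.335, "fingers": 1}
{"dx": 0.012, "dy": 0.017, "dz": -0.001, "wx": 0.015, "wy": 0.011, "wz": -0.335, "fingers": 1}
```

View pics/s12.png

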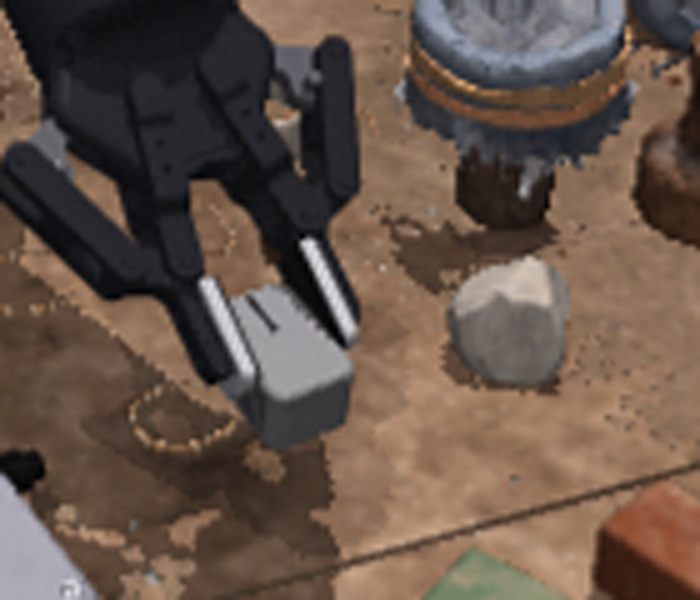

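Emit:
{"op": "servo_tool", "data": {
  "rows": [
    {"dx": 0.014,"dy": 0.017,"dz": -0.001,"wx": 0.01,"wy": 0.01,"wz": -0.335,"fingers": 1},
    {"dx": 0.013,"dy": 0.017,"dz": -0.001,"wx": 0.01,"wy": 0.01,"wz": -0.335,"fingers": 1},
    {"dx": 0.012,"dy": 0.017,"dz": -0.001,"wx": 0.01,"wy": 0.01,"wz": -0.335,"fingers": 1},
    {"dx": 0.002,"dy": 0.004,"dz": 0,"wx": 0,"wy": 0,"wz": 0,"fingers": 1},
    {"dx": 0.002,"dy": 0.004,"dz": 0,"wx": 0,"wy": 0,"wz": 0,"fingers": 1}
  ]
}}

```text
clock: 17.42
eef_pos: [582.0, -183.5, 28.1]
tool_rot: [-1.563, 0.524, -1.4]
force: [0.1, -0.4, -0.1]
width: 30.8
```

Emit:
{"op": "servo_tool", "data": {
  "rows": [
    {"dx": 0,"dy": 0,"dz": 0,"wx": 0,"wy": 0,"wz": 0,"fingers": 1}
  ]
}}

```text
clock: 17.55
eef_pos: [582.1, -183.0, 27.8]
tool_rot: [-1.564, 0.524, -1.399]
force: [-0.7, -0.9, -0.3]
width: 30.5
```

```bash
python3 - <<'E'
from plan import *
st();p,R=cur(); print(th_yaw(R))
save('side','s13.png',(240,190,380,310),5)
E
```

```text
{'clock': np.float64(17.55), 'qpos': array([-0.774,  1.362,  0.841,  1.938,  0.62 ,  0.327, -0.86 ]), 'eef_pos': array([ 582.092, -183.038,   27.778]), 'tool_rot': array([-1.564,  0.524, -1.399]), 'force': array([-0.726, -0.882, -0.343]), 'torque': array([1.038, 0.156, 0.006]), 'width': np.float64(30.452)}
(np.float64(59.97562338700261), np.float64(-80.37483246358434), np.float64(0.36099815912443634))
```

View pics/s13.png

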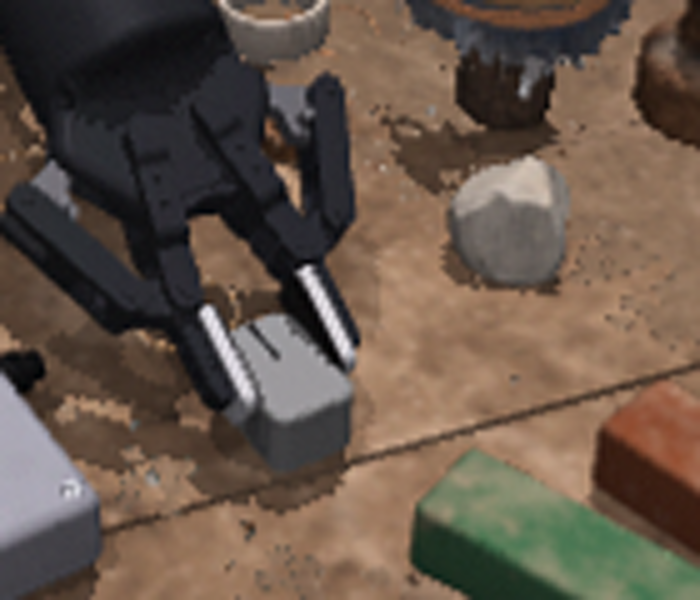

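Emit:
{"op": "servo_tool", "data": {
  "rows": [
    {"dx": 0.003,"dy": 0.005,"dz": 0,"wx": 0,"wy": 0,"wz": 0,"fingers": 1},
    {"dx": 0.002,"dy": 0.003,"dz": 0,"wx": 0,"wy": 0,"wz": 0,"fingers": 1},
    {"dx": 0,"dy": 0,"dz": 0,"wx": 0,"wy": 0,"wz": 0,"fingers": 1}
  ]
}}

```text
clock: 17.98
eef_pos: [581.9, -182.7, 19.3]
tool_rot: [-1.566, 0.523, -1.399]
force: [-0.0, -0.6, -0.9]
width: 30.7
```

Emit:
{"op": "servo_tool", "data": {
  "rows": [
    {"dx": 0.001,"dy": 0.002,"dz": 0,"wx": 0,"wy": 0,"wz": 0,"fingers": 1},
    {"dx": 0,"dy": 0,"dz": 0,"wx": 0,"wy": 0,"wz": 0,"fingers": 1}
  ]
}}

```text
clock: 18.23
eef_pos: [581.9, -182.7, 18.1]
tool_rot: [-1.566, 0.522, -1.399]
force: [0.0, -0.4, 0.2]
width: 30.6
```

Emit:
{"op": "servo_tool", "data": {
  "rows": [
    {"dx": 0.001,"dy": 0.002,"dz": 0,"wx": 0,"wy": 0,"wz": 0,"fingers": 1},
    {"dx": 0,"dy": 0,"dz": 0,"wx": 0,"wy": 0,"wz": 0,"fingers": 1}
  ]
}}

```text
clock: 18.48
eef_pos: [582.0, -183.2, 18.1]
tool_rot: [-1.565, 0.52, -1.399]
force: [-0.5, 1.5, 6.3]
width: 30.7
```

Emit:
{"op": "servo_tool", "data": {
  "rows": [
    {"dx": 0.001,"dy": 0.001,"dz": 0,"wx": 0,"wy": 0,"wz": 0,"fingers": 1},
    {"dx": 0,"dy": 0,"dz": 0,"wx": 0,"wy": 0,"wz": 0,"fingers": 1}
  ]
}}

```text
clock: 18.73
eef_pos: [582.2, -183.9, 18.1]
tool_rot: [-1.564, 0.518, -1.399]
force: [-0.7, 3.1, 8.9]
width: 30.9
```

Emit:
{"op": "servo_tool", "data": {
  "rows": [
    {"dx": 0,"dy": 0,"dz": 0,"wx": 0,"wy": 0,"wz": 0,"fingers": 0.3},
    {"dx": 0,"dy": 0,"dz": 0,"wx": 0,"wy": 0,"wz": 0,"fingers": 0.3},
    {"dx": 0,"dy": 0,"dz": 0,"wx": 0,"wy": 0,"wz": 0,"fingers": 0.3},
    {"dx": -0.05,"dy": 0,"dz": 0,"wx": 0,"wy": 0,"wz": 0,"fingers": 0.3},
    {"dx": -0.07,"dy": 0,"dz": 0,"wx": 0,"wy": 0,"wz": 0,"fingers": 0.3}
  ]
}}

```text
clock: 19.35
eef_pos: [567.6, -106.6, 60.4]
tool_rot: [-1.568, 0.521, -1.402]
force: [0.3, 0.4, -0.2]
width: 59.9
```

```bash
python3 - <<'E'
from plan import *
st();p,R=cur(); print(th_yaw(R))
a=save('side','s14.png',(240,190,380,310),4); b=save('top','t14.png',(280,140,420,280),4)
for n in ('side','top'):
    for l in ('knob','knob_key','shaft_tip'): print(n,l,[(round(r['conf'],2),np.round(r['point'],1).tolist()) for r in ctrl.mark_of(l,n)][:3])
E
```

```text
{'clock': np.float64(19.35), 'qpos': array([-0.875,  1.258,  0.774,  1.932,  0.573,  0.504, -0.834]), 'eef_pos': array([ 567.566, -106.617,   60.378]), 'tool_rot': array([-1.568,  0.521, -1.402]), 'force': array([ 0.346,  0.419, -0.176]), 'torque': array([ 0.935,  0.208, -0.003]), 'width': np.float64(59.893)}
(np.float64(60.12738190396529), np.float64(-80.41791101958117), np.float64(0.14988737623648682))
side knob [(0.86, [297.7, 268.2]), (0.57, [176.8, 179.3])]
side knob_key [(0.88, [187.4, 178.2]), (0.65, [292.5, 264.5])]
side shaft_tip [(0.55, [218.8, 265.2])]
top knob [(0.59, [337.0, 197.3]), (0.59, [171.0, 259.1]), (0.51, [240.0, 161.7])]
top knob_key [(0.65, [327.1, 199.6]), (0.63, [168.7, 249.8]), (0.41, [337.1, 259.0])]
top shaft_tip [(0.46, [336.6, 257.8])]
```

View pics/s14.png

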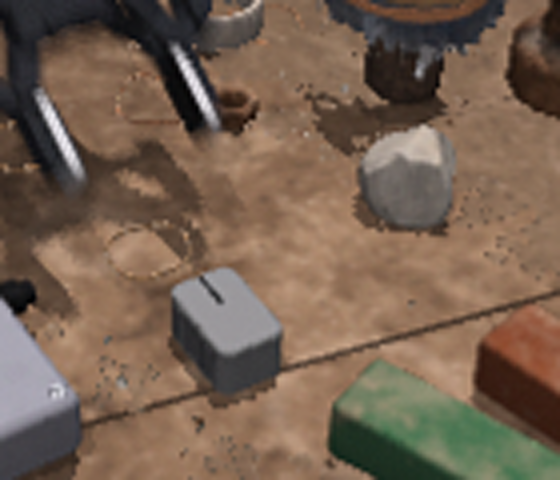

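View pics/t14.png

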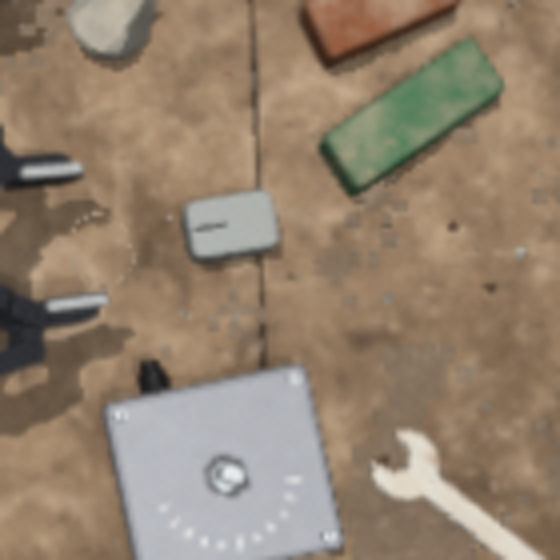

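```bash
cat > fitk2.py <<'E'
import sys; sys.argv=['x']
exec(open('fitk.py').read().split('off={}')[0].replace("fill([dpoly(c,7,3.5,yaw+np.pi,26)],3)","L=np.array([[6,-.9],[20,-.9],[20,.9],[6,.9]])@np.array([[np.cos(yaw),-np.sin(yaw)],[np.sin(yaw),np.cos(yaw)]]).T+c; fill([np.c_[L,np.full(4,26.)]],3)"))
off={}
c=np.array([580.6,-175.])
for n,box in [('top',(322,184,354,208)),('side',(281,253,314,292))]:
    g=cv2.imread('pics/last_%s.png'%n); best=[]
    for deg in (95,105):
        f=lambda p:kcost(n,g,box,c,p[2],p[:2])
        i0=np.array([0,0,np.radians(deg)]); o=minimize(f,i0,method='Nelder-Mead',options=dict(maxfev=200,initial_simplex=i0+np.array([[0,0,0],[1.5,0,0],[0,1.5,0],[0,0,.15]])))
        best.append((round(o.fun,1),np.round(np.degrees(o.x[2]),1),np.round(o.x[:2],2).tolist()))
    best.sort(key=lambda t:t[0]); print(n,best); off[n]=np.array(best[0][2])
print(tri(proj('side',[*c,26])+off['side'],proj('top',[*c,26])+off['top']))
for n in off: print(n, onz(n,proj(n,[*c,26])+off[n],26))
E
python3 fitk2.py
```

```text
top [(np.float64(512.3), np.float64(98.0), [-0.13, 0.8]), (np.float64(534.3), np.float64(100.0), [0.08, 0.83])]
side [(np.float64(972.2), np.float64(98.7), [-0.38, -1.31]), (np.float64(977.6), np.float64(98.4), [-0.42, -1.29])]
(array([ 579.22661743, -174.49004091,   28.85680193]), np.float64(1.5996517095498333))
top [ 578.86509084 -174.66940697   26.        ]
side [ 581.18324597 -171.82186961   26.        ]
```

```bash
python3 - <<'E'
from plan import *
p,R=cur()
R1=Rt(-80.5,-12); T=np.array([580.2,-172.5,9.])
print(np.round(R.T@[0,0,50/750],3)); p=p+[0,0,50]
rows(p,R,T-80*R1[:,0],R1,12,.3)
E
```

```text
[-0.033 -0.058  0.   ]
n 12 f 0.3
{"dx": 0.009, "dy": -0.002, "dz": 0.000, "wx": 0.000, "wy": 0.003, "wz": 1.002, "fingers": 0.3}
{"dx": 0.009, "dy": -0.003, "dz": 0.000, "wx": 0.000, "wy": 0.003, "wz": 1.002, "fingers": 0.3}
{"dx": 0.009, "dy": -0.004, "dz": 0.000, "wx": 0.000, "wy": 0.003, "wz": 1.002, "fingers": 0.3}
{"dx": 0.008, "dy": -0.005, "dz": 0.000, "wx": 0.000, "wy": 0.003, "wz": 1.002, "fingers": 0.3}
{"dx": 0.007, "dy": -0.006, "dz": 0.000, "wx": 0.000, "wy": 0.003, "wz": 1.002, "fingers": 0.3}
{"dx": 0.007, "dy": -0.007, "dz": 0.000, "wx": 0.000, "wy": 0.003, "wz": 1.002, "fingers": 0.3}
{"dx": 0.006, "dy": -0.007, "dz": 0.000, "wx": 0.000, "wy": 0.003, "wz": 1.002, "fingers": 0.3}
{"dx": 0.005, "dy": -0.008, "dz": 0.000, "wx": 0.000, "wy": 0.003, "wz": 1.002, "fingers": 0.3}
{"dx": 0.004, "dy": -0.008, "dz": 0.000, "wx": 0.000, "wy": 0.003, "wz": 1.002, "fingers": 0.3}
{"dx": 0.003, "dy": -0.009, "dz": 0.000, "wx": 0.000, "wy": 0.003, "wz": 1.002, "fingers": 0.3}
{"dx": 0.003, "dy": -0.009, "dz": 0.000, "wx": 0.000, "wy": 0.003, "wz": 1.002, "fingers": 0.3}
{"dx": 0.002, "dy": -0.009, "dz": 0.000, "wx": 0.000, "wy": 0.003, "wz": 1.002, "fingers": 0.3}
```

Emit:
{"op": "servo_tool", "data": {
  "rows": [
    {"dx": -0.033,"dy": -0.058,"dz": 0,"wx": 0,"wy": 0,"wz": 0,"fingers": 0.3},
    {"dx": 0.009,"dy": -0.002,"dz": 0,"wx": 0,"wy": 0,"wz": 1,"fingers": 0.3},
    {"dx": 0.009,"dy": -0.003,"dz": 0,"wx": 0,"wy": 0,"wz": 1,"fingers": 0.3},
    {"dx": 0.009,"dy": -0.004,"dz": 0,"wx": 0,"wy": 0,"wz": 1,"fingers": 0.3},
    {"dx": 0.008,"dy": -0.005,"dz": 0,"wx": 0,"wy": 0,"wz": 1,"fingers": 0.3}
  ]
}}

```text
clock: 20.38
eef_pos: [572.3, -134.5, 101.5]
tool_rot: [-1.565, 0.944, -1.398]
force: [-0.3, -0.4, -0.8]
width: 59.6
```

Emit:
{"op": "servo_tool", "data": {
  "rows": [
    {"dx": 0.007,"dy": -0.006,"dz": 0,"wx": 0,"wy": 0,"wz": 1,"fingers": 0.3},
    {"dx": 0.007,"dy": -0.007,"dz": 0,"wx": 0,"wy": 0,"wz": 1,"fingers": 0.3},
    {"dx": 0.006,"dy": -0.007,"dz": 0,"wx": 0,"wy": 0,"wz": 1,"fingers": 0.3},
    {"dx": 0.005,"dy": -0.008,"dz": 0,"wx": 0,"wy": 0,"wz": 1,"fingers": 0.3},
    {"dx": 0.004,"dy": -0.008,"dz": 0,"wx": 0,"wy": 0,"wz": 1,"fingers": 0.3}
  ]
}}

```text
clock: 21.0
eef_pos: [577.6, -168.2, 92.4]
tool_rot: [-1.54, 1.469, -1.373]
force: [-0.6, -0.0, -1.0]
width: 59.9
```

Emit:
{"op": "servo_tool", "data": {
  "rows": [
    {"dx": 0.003,"dy": -0.009,"dz": 0,"wx": 0,"wy": 0,"wz": 1,"fingers": 0.3},
    {"dx": 0.003,"dy": -0.009,"dz": 0,"wx": 0,"wy": 0,"wz": 1,"fingers": 0.3},
    {"dx": 0.002,"dy": -0.009,"dz": 0,"wx": 0,"wy": 0,"wz": 1,"fingers": 0.3},
    {"dx": 0,"dy": 0,"dz": 0,"wx": 0,"wy": 0,"wz": 0,"fingers": 0.3}
  ]
}}

```text
clock: 21.5
eef_pos: [580.1, -192.0, 84.7]
tool_rot: [1.566, 1.363, 1.727]
force: [0.6, -0.7, -0.5]
width: 59.7
```

```bash
python3 - <<'E'
from plan import *
st();p,R=cur(); print(th_yaw(R))
R1=Rt(-80.5,-12); T=np.array([580.2,-172.5,9.])
rows(p,R,T,R1,3,.3)
save('side','s15.png',(240,190,380,310),5)
E
```

```text
{'clock': np.float64(21.5), 'qpos': array([ 0.576,  0.83 , -0.344,  1.639,  0.094,  0.803,  0.419]), 'eef_pos': array([ 580.143, -192.018,   84.696]), 'tool_rot': array([1.566, 1.363, 1.727]), 'force': array([ 0.58 , -0.719, -0.481]), 'torque': array([-0.271,  0.006,  0.   ]), 'width': np.float64(59.713)}
(np.float64(-11.908347513984175), np.float64(-80.78928465356559), np.float64(0.0603563548282724))
n 3 f 0.3
{"dx": 0.035, "dy": 0.001, "dz": 0.001, "wx": -0.015, "wy": 0.007, "wz": 0.005, "fingers": 0.3}
{"dx": 0.035, "dy": 0.001, "dz": 0.001, "wx": -0.015, "wy": 0.007, "wz": 0.005, "fingers": 0.3}
{"dx": 0.035, "dy": 0.001, "dz": 0.001, "wx": -0.015, "wy": 0.007, "wz": 0.005, "fingers": 0.3}
```

View pics/s15.png

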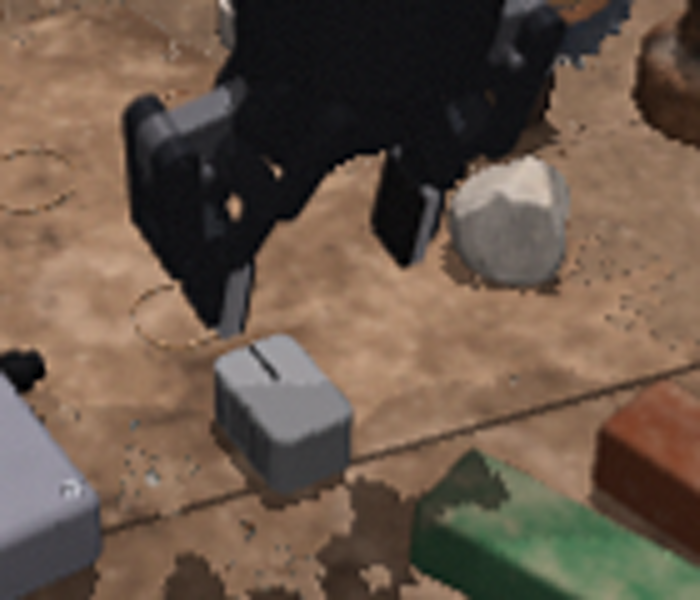

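Emit:
{"op": "servo_tool", "data": {
  "rows": [
    {"dx": 0.035,"dy": 0.001,"dz": 0.001,"wx": -0.01,"wy": 0,"wz": 0,"fingers": 0.3},
    {"dx": 0.035,"dy": 0.001,"dz": 0.001,"wx": 0,"wy": 0,"wz": 0,"fingers": 0.3},
    {"dx": 0.034,"dy": 0.001,"dz": 0,"wx": 0,"wy": 0,"wz": 0,"fingers": 0.3},
    {"dx": 0,"dy": 0,"dz": 0,"wx": 0,"wy": 0,"wz": 0,"fingers": 0.3}
  ]
}}

```text
clock: 22.05
eef_pos: [579.0, -164.6, 9.8]
tool_rot: [1.568, 1.36, 1.743]
force: [0.4, 0.2, -0.1]
width: 59.9
```

Emit:
{"op": "servo_tool", "data": {
  "rows": [
    {"dx": 0,"dy": 0,"dz": 0,"wx": 0,"wy": 0,"wz": 0,"fingers": 1},
    {"dx": 0,"dy": 0,"dz": 0,"wx": 0,"wy": 0,"wz": 0,"fingers": 1},
    {"dx": 0,"dy": 0,"dz": 0,"wx": 0,"wy": 0,"wz": 0,"fingers": 1},
    {"dx": 0,"dy": 0,"dz": 0,"wx": 0,"wy": 0,"wz": 0,"fingers": 1}
  ]
}}

```text
clock: 22.55
eef_pos: [582.1, -168.3, 12.7]
tool_rot: [1.537, 1.363, 1.708]
force: [-0.8, 0.2, 7.0]
width: 30.4
```

```bash
python3 - <<'E'
from plan import *
st();p,R=cur(); print(th_yaw(R))
save('side','s16.png',(240,190,380,310),5)
E
```

```text
{'clock': np.float64(22.55), 'qpos': array([ 0.532,  0.925, -0.323,  1.684,  0.115,  0.655,  0.397]), 'eef_pos': array([ 582.097, -168.293,   12.732]), 'tool_rot': array([1.537, 1.363, 1.708]), 'force': array([-0.826,  0.207,  7.036]), 'torque': array([0.089, 0.138, 0.044]), 'width': np.float64(30.431)}
(np.float64(-11.906783915200661), np.float64(-80.24739424005305), np.float64(0.4023290755260083))
```

View pics/s16.png

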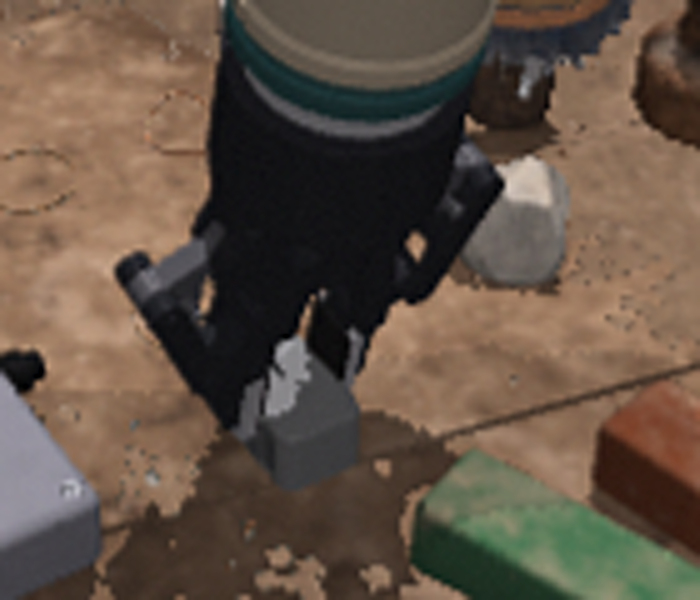

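Emit:
{"op": "servo_tool", "data": {
  "rows": [
    {"dx": 0,"dy": 0,"dz": 0,"wx": 0,"wy": 0,"wz": 0,"fingers": 1},
    {"dx": 0,"dy": 0,"dz": 0,"wx": 0,"wy": 0,"wz": 0,"fingers": 1}
  ]
}}

```text
clock: 22.85
eef_pos: [582.1, -168.3, 12.7]
tool_rot: [1.537, 1.363, 1.708]
force: [-1.0, 0.8, 6.2]
width: 30.7
```

Emit:
{"op": "servo_tool", "data": {
  "rows": [
    {"dx": -0.03,"dy": 0.006,"dz": 0,"wx": 0,"wy": 0,"wz": 0,"fingers": 1},
    {"dx": -0.06,"dy": 0.013,"dz": 0,"wx": 0,"wy": 0,"wz": 0,"fingers": 1},
    {"dx": -0.06,"dy": 0.013,"dz": 0,"wx": 0,"wy": 0,"wz": 0,"fingers": 1},
    {"dx": 0,"dy": 0,"dz": 0,"wx": 0,"wy": 0,"wz": 0,"fingers": 1}
  ]
}}

```text
clock: 23.35
eef_pos: [583.4, -168.8, 131.5]
tool_rot: [1.508, 1.366, 1.679]
force: [-0.7, 0.4, -0.5]
width: 30.8
```

```bash
python3 - <<'E'
from plan import *
st();p,R=cur(); print(th_yaw(R))
save('side','s17.png',(220,120,360,240),5)
E
```

```text
{'clock': np.float64(23.35), 'qpos': array([ 0.555,  0.757, -0.361,  1.642,  0.074,  0.856,  0.398]), 'eef_pos': array([ 583.44 , -168.842,  131.455]), 'tool_rot': array([1.508, 1.366, 1.679]), 'force': array([-0.673,  0.427, -0.545]), 'torque': array([-0.216, -0.073,  0.004]), 'width': np.float64(30.76)}
(np.float64(-11.699051149940095), np.float64(-80.24684574061897), np.float64(0.7310571539220135))
```

View pics/s17.png

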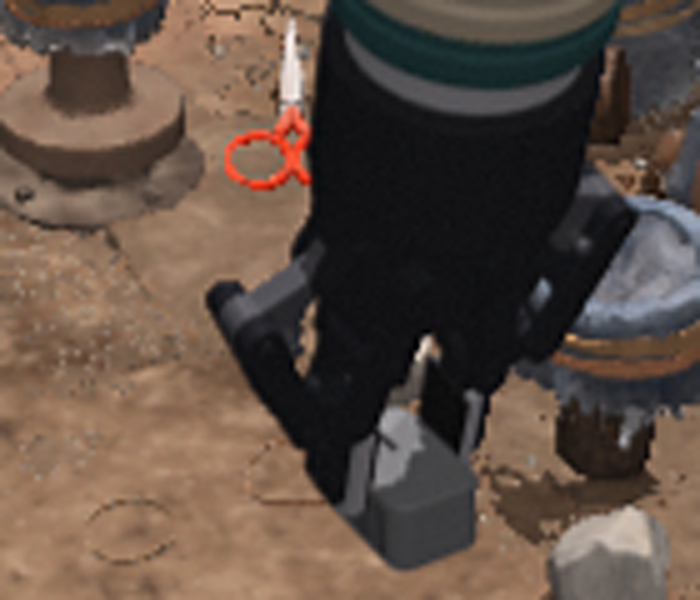

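```bash
python3 - <<'E'
from plan import *
p,R=cur()
rows(p,R,np.array([439.2,-165,110.]),Rt(-14.5,-11.9),12,1)
E
```

```text
n 12 f 1
{"dx": 0.003, "dy": 0.003, "dz": -0.016, "wx": -0.892, "wy": 0.194, "wz": 0.005, "fingers": 1}
{"dx": 0.003, "dy": 0.004, "dz": -0.015, "wx": -0.892, "wy": 0.194, "wz": 0.005, "fingers": 1}
{"dx": 0.003, "dy": 0.005, "dz": -0.015, "wx": -0.892, "wy": 0.194, "wz": 0.005, "fingers": 1}
{"dx": 0.003, "dy": 0.007, "dz": -0.014, "wx": -0.892, "wy": 0.194, "wz": 0.005, "fingers": 1}
{"dx": 0.004, "dy": 0.008, "dz": -0.013, "wx": -0.892, "wy": 0.194, "wz": 0.005, "fingers": 1}
{"dx": 0.004, "dy": 0.009, "dz": -0.012, "wx": -0.892, "wy": 0.194, "wz": 0.005, "fingers": 1}
{"dx": 0.004, "dy": 0.010, "dz": -0.011, "wx": -0.892, "wy": 0.194, "wz": 0.005, "fingers": 1}
{"dx": 0.005, "dy": 0.011, "dz": -0.010, "wx": -0.892, "wy": 0.194, "wz": 0.005, "fingers": 1}
{"dx": 0.005, "dy": 0.012, "dz": -0.009, "wx": -0.892, "wy": 0.194, "wz": 0.005, "fingers": 1}
{"dx": 0.005, "dy": 0.013, "dz": -0.008, "wx": -0.892, "wy": 0.194, "wz": 0.005, "fingers": 1}
{"dx": 0.005, "dy": 0.014, "dz": -0.006, "wx": -0.892, "wy": 0.194, "wz": 0.005, "fingers": 1}
{"dx": 0.005, "dy": 0.014, "dz": -0.005, "wx": -0.892, "wy": 0.194, "wz": 0.005, "fingers": 1}
```

Emit:
{"op": "servo_tool", "data": {
  "rows": [
    {"dx": 0.003,"dy": 0.003,"dz": -0.016,"wx": -0.892,"wy": 0.194,"wz": 0,"fingers": 1},
    {"dx": 0.003,"dy": 0.004,"dz": -0.015,"wx": -0.892,"wy": 0.194,"wz": 0,"fingers": 1},
    {"dx": 0.003,"dy": 0.005,"dz": -0.015,"wx": -0.892,"wy": 0.194,"wz": 0,"fingers": 1},
    {"dx": 0.003,"dy": 0.007,"dz": -0.014,"wx": -0.892,"wy": 0.194,"wz": 0,"fingers": 1},
    {"dx": 0.004,"dy": 0.008,"dz": -0.013,"wx": -0.892,"wy": 0.194,"wz": 0,"fingers": 1}
  ]
}}

```text
clock: 24.02
eef_pos: [519.4, -166.5, 117.6]
tool_rot: [1.569, 1.362, 2.221]
force: [0.4, -0.8, -0.8]
width: 30.0
```

Emit:
{"op": "servo_tool", "data": {
  "rows": [
    {"dx": 0.004,"dy": 0.009,"dz": -0.012,"wx": -0.892,"wy": 0.194,"wz": 0,"fingers": 1},
    {"dx": 0.004,"dy": 0.01,"dz": -0.011,"wx": -0.892,"wy": 0.194,"wz": 0,"fingers": 1},
    {"dx": 0.005,"dy": 0.011,"dz": -0.01,"wx": -0.892,"wy": 0.194,"wz": 0,"fingers": 1},
    {"dx": 0.005,"dy": 0.012,"dz": -0.009,"wx": -0.892,"wy": 0.194,"wz": 0,"fingers": 1},
    {"dx": 0.005,"dy": 0.013,"dz": -0.008,"wx": -0.892,"wy": 0.194,"wz": 0,"fingers": 1}
  ]
}}

```text
clock: 24.65
eef_pos: [461.3, -165.1, 109.3]
tool_rot: [1.581, 1.362, 2.71]
force: [-0.1, 0.2, -0.8]
width: 30.6
```

Emit:
{"op": "servo_tool", "data": {
  "rows": [
    {"dx": 0.005,"dy": 0.014,"dz": -0.006,"wx": -0.892,"wy": 0.194,"wz": 0,"fingers": 1},
    {"dx": 0.005,"dy": 0.014,"dz": -0.005,"wx": -0.892,"wy": 0.194,"wz": 0,"fingers": 1},
    {"dx": 0,"dy": 0,"dz": 0,"wx": 0,"wy": 0,"wz": 0,"fingers": 1},
    {"dx": 0,"dy": 0,"dz": 0,"wx": 0,"wy": 0,"wz": 0,"fingers": 1}
  ]
}}

```text
clock: 25.15
eef_pos: [439.3, -164.3, 106.8]
tool_rot: [1.585, 1.363, 2.9]
force: [0.0, 0.1, -1.0]
width: 30.2
```

```bash
python3 - <<'E'
from plan import *
st();p,R=cur(); print(th_yaw(R))
rows(p,R,np.array([439.2,-165,110.]),Rt(-14.5,-11.9),2,1)
save('side','s18.png',(150,190,290,310),5); save('top','t18.png',(270,190,410,310),5)
E
```

```text
{'clock': np.float64(25.15), 'qpos': array([ 0.656,  0.723, -0.566,  1.929,  0.472,  0.851,  1.125]), 'eef_pos': array([ 439.291, -164.339,  106.791]), 'tool_rot': array([1.585, 1.363, 2.9  ]), 'force': array([ 0.044,  0.086, -1.05 ]), 'torque': array([-0.042, -0.232, -0.047]), 'width': np.float64(30.229)}
(np.float64(-11.89525708889129), np.float64(-14.612356058794504), np.float64(-0.16762066266819334))
n 2 f 1
{"dx": -0.002, "dy": 0.000, "dz": -0.000, "wx": -0.012, "wy": -0.012, "wz": 0.000, "fingers": 1}
{"dx": -0.002, "dy": 0.000, "dz": -0.000, "wx": -0.012, "wy": -0.012, "wz": 0.000, "fingers": 1}
```

View pics/s18.png

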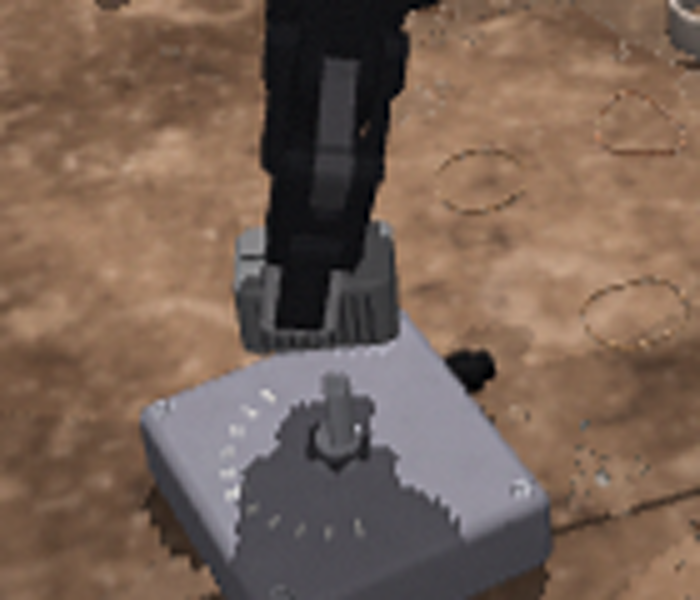

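View pics/t18.png

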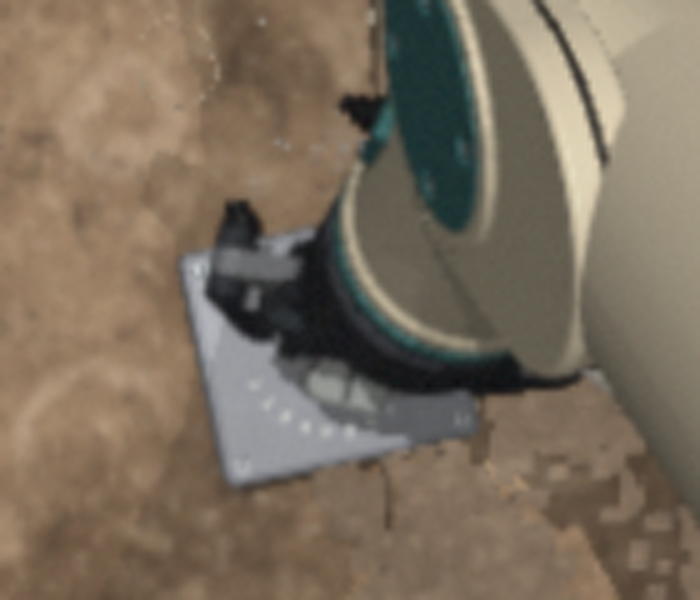

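```bash
cat > ov.py <<'E'
from plan import *
import sys
def overlay(n,c,zu,yaw,shaft,box,f,sc=5,tilt=0,off=(0,0),extra=[]):
    im=cv2.imread('pics/last_%s.png'%n); im=im[box[1]:box[3],box[0]:box[2]]; im=cv2.resize(im,None,fx=sc,fy=sc,interpolation=cv2.INTER_CUBIC)
    def dr(P,col):
        q=((proj(n,P)+off-[box[0],box[1]]+.5)*sc).astype(np.int32); cv2.polylines(im,[q],True,col,1)
    from fitk_rr import rr
    if c is not None:
        for z in (zu,zu+26): dr(rr(np.array(c),np.radians(yaw),z),(0,255,0))
    t=np.linspace(0,6.28,30)
    for z,r in ((65,6),(42,7.5)): dr(np.c_[shaft[0]+r*np.cos(t),shaft[1]+r*np.sin(t),np.full(30,z)],(0,0,255))
    cv2.imwrite('pics/'+f,im)
E
python3 - <<'E'
s=open('fitk.py').read(); i=s.index('def rr'); j=s.index('def kcost'); open('fitk_rr.py','w').write('import numpy as np\n'+s[i:j])
E
python3 - <<'E'
from ov import *
overlay('side',(445.5,-165.9),94.1,165.4,(445.4,-166.6),(150,190,290,310),'ov18.png')
E
```

```text
(no output)
```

View pics/ov18.png

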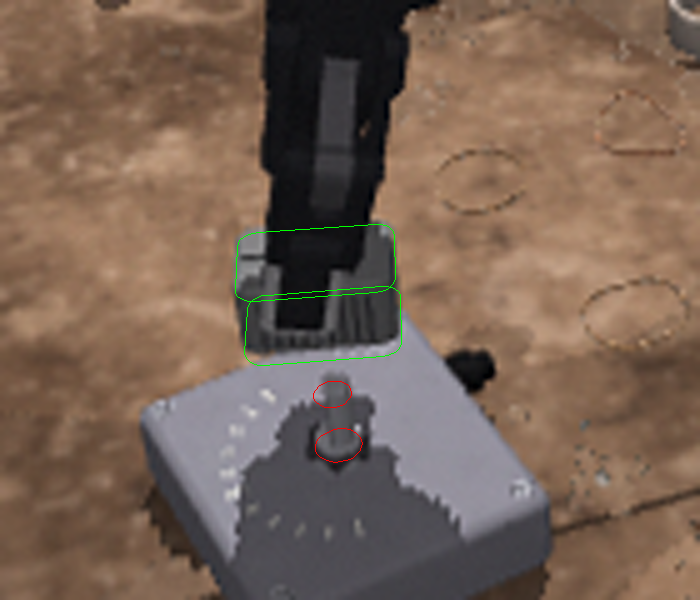

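```bash
cat > fitk3.py <<'E'
from fit import *
from fitk_rr import rr
def hold(n,img,c,zu,yaw,box,mask):
    # fit pixel offset of the held knob, with masked pixels
    x0,y0,x1,y1=box
    def f(off,sig=.6):
        lab=np.zeros(((y1-y0)*S,(x1-x0)*S),np.uint8)
        def fill(Ps,v):
            q=(np.vstack([proj(n,p) for p in Ps])+off-[x0,y0]+.5)*S-.5
            cv2.fillConvexPoly(lab,cv2.convexHull(np.round(q).astype(np.int32)),v)
        fill([rr(c,yaw,zu),rr(c,yaw,zu+26)],1); fill([rr(c,yaw,zu+26)],2)
        A=[]
        for v in range(3):
            m=cv2.GaussianBlur((lab==v).astype(np.float32),(0,0),sig*S); A.append(cv2.resize(m,(x1-x0,y1-y0),interpolation=cv2.INTER_AREA).ravel())
        A=np.array(A).T; y=img[y0:y1,x0:x1].reshape(-1,3).astype(float); k=mask[y0:y1,x0:x1].ravel()
        A=A[k];y=y[k]; w=np.linalg.solve(A.T@A+.01*np.eye(3),A.T@y); r=A@w-y; return (r*r).sum()/len(r)
    g=[(f(np.array([a,b])),a,b) for a in np.arange(-4,4.1,.5) for b in np.arange(-5,4,.5)]; g.sort(); 
    o=minimize(f,g[0][1:],method='Nelder-Mead',options=dict(initial_simplex=np.array(g[0][1:])+[[0,0],[.4,0],[0,.4]])); return o.x,o.fun
E
python3 - <<'E'
from fitk3 import *
g=cv2.imread('pics/last_side.png'); m=np.ones(g.shape[:2],bool)
m[:,202:223]=False   # finger columns
m[:232]=False; m[262:]=False
# left background bench / right bench+panel: restrict
off,fv=hold('side',g,np.array([445.5,-165.9]),94.1,np.radians(165.4),(190,228,240,266),m); print('knob off',off,fv)
print('shaft off',proj('side',[449,-165,52])+[-2.13,-.04]-proj('side',[445.4,-166.6,52]))
J=np.array([proj('side',[446.4,-166,80])-proj('side',[445.4,-166,80]),proj('side',[445.4,-165,80])-proj('side',[445.4,-166,80]),proj('side',[445.4,-166,81])-proj('side',[445.4,-166,80])]); print(J)
E
```

```text
knob off [-0.6193512  -2.38136749] 1200.6942001406783
shaft off [-0.19811634 -1.27120318]
[[ 0.62012044 -0.15672222]
 [-0.15475821 -0.41141392]
 [-0.05793718 -0.46474747]]
```

```bash
python3 - <<'E'
from ov import *
overlay('top',(445.5,-165.9),94.1,165.4,(445.4,-166.6),(300,240,380,300),'ov18t.png',sc=9)
E
```

```text
(no output)
```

View pics/ov18t.png

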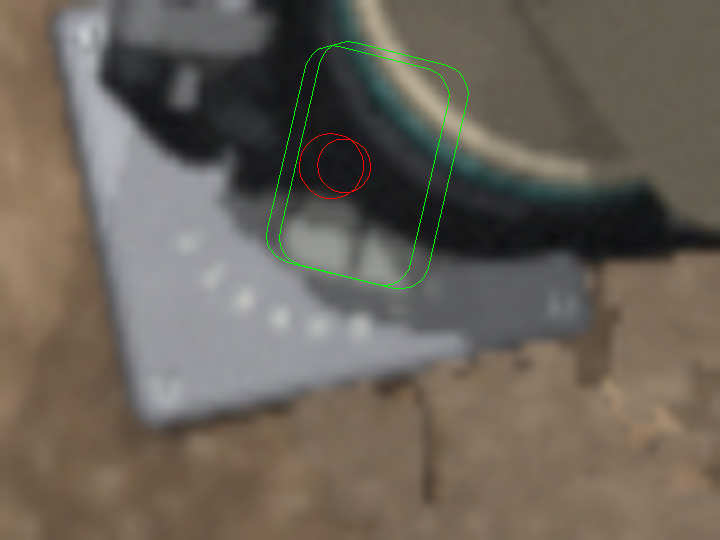

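```bash
python3 - <<'E'
from fitk3 import *
g=cv2.imread('pics/last_top.png')
x=cv2.resize(g[258:278,324:352],None,fx=26,fy=26,interpolation=cv2.INTER_NEAREST); cv2.imwrite('pics/z18.png',x)
print(cv2.cvtColor(g,cv2.COLOR_BGR2GRAY)[260:276,326:352])
q=[proj('top',p) for p in ([445.5-.968*a,-165.9+.252*a,120.1] for a in (6,20,24))]; print(q)
E
```

```text
[[ 45  33  27  32  37  31  26  27  25  27  28  24  26  25  27  28  25  26
   23  28  36  43  47  47  42  43]
 [ 65  53  46  57  59  53  47  44  51  52  43  37  33  28  26  25  23  26
   27  26  28  30  35  38  42  41]
 [ 90  80  73  80  80  73  62  62  76  81  74  73  63  43  32  25  27  27
   24  25  24  22  25  27  31  36]
 [ 96  91  90  90  86  76  67  80  91  92  92  91  86  64  37  29  26  24
   26  23  27  23  25  23  23  25]
 [103  94  91  87  82  85 104 114  99  97  97  96  91  76  50  44  36  28
   24  22  21  21  24  26  24  22]
 [121 100  95  89  81 100 133 139 128 126 125 116  98  78  66  76  63  45
   30  26  25  22  23  23  23  22]
 [145 127 117  93  84 110 141 147 149 147 148 139 120  95  95 110  89  75
   63  42  33  28  22  23  22  23]
 [154 152 143 118  97 112 139 149 151 150 151 148 132 102 117 134 115  97
   85  76  66  47  32  30  25  24]
 [155 156 153 144 122 108 128 143 149 151 151 149 130 102 128 145 136 115
   96  92  86  70  61  59  51  43]
 [157 158 156 155 144 127 123 126 134 139 143 145 125 108 136 148 146 126
   98  93  89  82  81  83  76  77]
 [157 157 159 156 155 149 139 125 110 116 123 126 119 120 138 148 148 137
  114  95  88  90  94  91  91  90]
 [159 161 159 156 155 154 150 134 103  98 101 102 105 114 122 124 130 137
  127 103  90 103 104  94  92  92]
 [169 180 164 157 155 154 153 144 121 101  97  95  97  96 101 102 106 112
  113 102  94 103 103  95  93  91]
 [180 188 164 154 156 155 154 151 143 123 101  97  96  98  98  95  97 104
  103  97  93  94  97  93  94  92]
 [170 169 158 156 169 176 157 154 153 147 135 119 103 113 112 100  94 106
  110 100  93  93  93  93  92  91]
 [158 158 156 158 180 187 158 156 166 172 161 146 138 159 158 122 102 103
  106 100  94  92  93  91  92  92]]
[array([340.35110599, 260.94867595]), array([338.65278654, 268.18969715]), array([338.16561128, 270.26177173])]
```

View pics/z18.png

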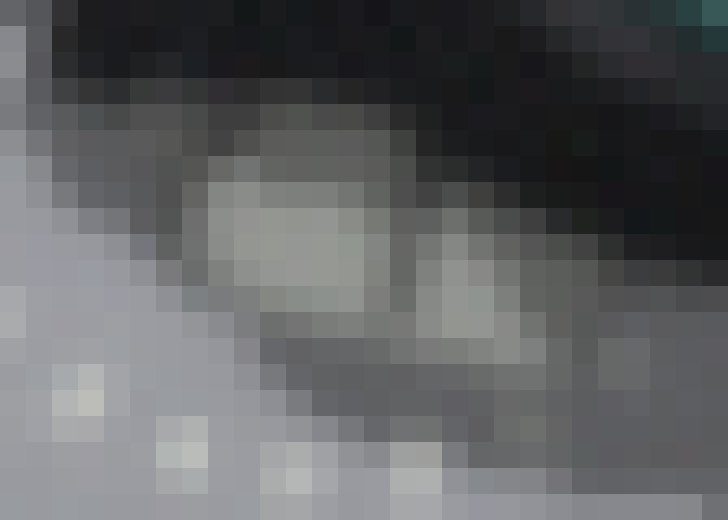

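Emit:
{"op": "servo_tool", "data": {
  "rows": [
    {"dx": 0.016,"dy": -0.0033,"dz": 0,"wx": -0.02,"wy": -0.02,"wz": 0,"fingers": 1},
    {"dx": 0.015,"dy": -0.0033,"dz": 0,"wx": 0,"wy": 0,"wz": 0,"fingers": 1},
    {"dx": 0,"dy": 0,"dz": 0,"wx": 0,"wy": 0,"wz": 0,"fingers": 1}
  ]
}}

```text
clock: 25.62
eef_pos: [438.2, -164.0, 82.0]
tool_rot: [1.572, 1.361, 2.891]
force: [0.1, -0.0, -0.6]
width: 30.5
```

```bash
python3 - <<'E'
from plan import *
st();p,R=cur(); print(th_yaw(R))
save('side','s19.png',(170,220,270,300),7)
E
```

```text
{'clock': np.float64(25.625), 'qpos': array([ 0.642,  0.762, -0.544,  1.943,  0.501,  0.804,  1.106]), 'eef_pos': array([ 438.182, -163.992,   82.011]), 'tool_rot': array([1.572, 1.361, 2.891]), 'force': array([ 0.054, -0.037, -0.641]), 'torque': array([-0.091, -0.237, -0.003]), 'width': np.float64(30.487)}
(np.float64(-12.041752347335605), np.float64(-14.4089644256934), np.float64(-0.015225450537677964))
```

View pics/s19.png

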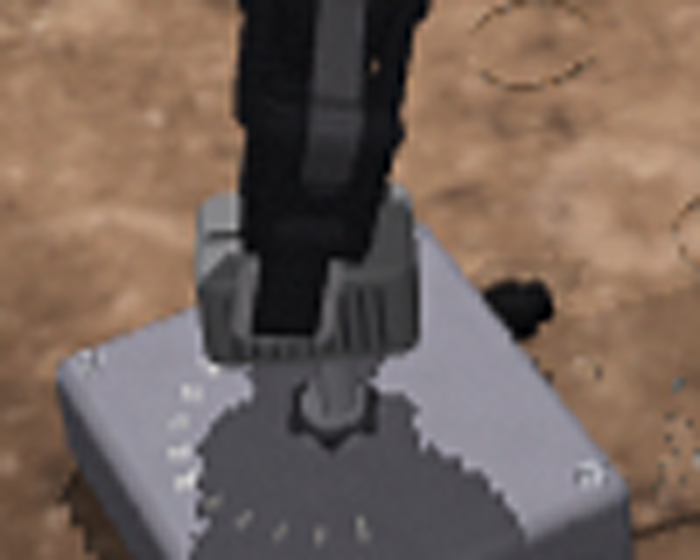

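Emit:
{"op": "servo_tool", "data": {
  "rows": [
    {"dx": 0,"dy": -0.002,"dz": 0,"wx": 0,"wy": 0,"wz": 0,"fingers": 1},
    {"dx": 0.004,"dy": -0.0008,"dz": 0,"wx": 0,"wy": 0,"wz": 0,"fingers": 1},
    {"dx": 0,"dy": 0,"dz": 0,"wx": 0,"wy": 0,"wz": 0,"fingers": 1}
  ]
}}

```text
clock: 26.05
eef_pos: [440.4, -164.6, 79.8]
tool_rot: [1.573, 1.363, 2.893]
force: [-0.5, 0.3, -0.4]
width: 30.4
```

Emit:
{"op": "servo_tool", "data": {
  "rows": [
    {"dx": 0.004,"dy": -0.0008,"dz": 0,"wx": 0,"wy": 0,"wz": 0,"fingers": 1},
    {"dx": 0,"dy": 0,"dz": 0,"wx": 0,"wy": 0,"wz": 0,"fingers": 1}
  ]
}}

```text
clock: 26.3
eef_pos: [440.3, -164.6, 76.6]
tool_rot: [1.573, 1.363, 2.892]
force: [0.3, 0.7, -1.0]
width: 30.6
```

Emit:
{"op": "servo_tool", "data": {
  "rows": [
    {"dx": 0.003,"dy": -0.0006,"dz": 0,"wx": 0,"wy": 0,"wz": 0,"fingers": 1},
    {"dx": 0,"dy": 0,"dz": 0,"wx": 0,"wy": 0,"wz": 0,"fingers": 1}
  ]
}}

```text
clock: 26.55
eef_pos: [440.3, -164.5, 74.4]
tool_rot: [1.573, 1.363, 2.892]
force: [0.5, -0.3, -1.2]
width: 30.6
```

Emit:
{"op": "servo_tool", "data": {
  "rows": [
    {"dx": 0.003,"dy": -0.0006,"dz": 0,"wx": 0,"wy": 0,"wz": 0,"fingers": 1},
    {"dx": 0,"dy": 0,"dz": 0,"wx": 0,"wy": 0,"wz": 0,"fingers": 1}
  ]
}}

```text
clock: 26.8
eef_pos: [440.3, -164.5, 72.1]
tool_rot: [1.573, 1.363, 2.892]
force: [0.3, 1.1, -0.5]
width: 30.6
```

Emit:
{"op": "servo_tool", "data": {
  "rows": [
    {"dx": 0.003,"dy": -0.0006,"dz": 0,"wx": 0,"wy": 0,"wz": 0,"fingers": 1},
    {"dx": 0,"dy": 0,"dz": 0,"wx": 0,"wy": 0,"wz": 0,"fingers": 1}
  ]
}}

```text
clock: 27.05
eef_pos: [440.2, -164.5, 69.8]
tool_rot: [1.573, 1.363, 2.892]
force: [0.4, 0.1, -0.2]
width: 30.0
```

Emit:
{"op": "servo_tool", "data": {
  "rows": [
    {"dx": 0.003,"dy": -0.0006,"dz": 0,"wx": 0,"wy": 0,"wz": 0,"fingers": 1},
    {"dx": 0,"dy": 0,"dz": 0,"wx": 0,"wy": 0,"wz": 0,"fingers": 1}
  ]
}}

```text
clock: 27.3
eef_pos: [440.2, -164.5, 67.5]
tool_rot: [1.573, 1.363, 2.892]
force: [-0.0, 0.0, -1.0]
width: 30.4
```

```bash
python3 - <<'E'
from plan import *
st();p,R=cur(); print(th_yaw(R))
save('side','s20.png',(170,220,270,300),7)
E
```

```text
{'clock': np.float64(27.3), 'qpos': array([ 0.631,  0.785, -0.53 ,  1.946,  0.519,  0.776,  1.093]), 'eef_pos': array([ 440.239, -164.541,   67.487]), 'tool_rot': array([1.573, 1.363, 2.892]), 'force': array([-0.049,  0.046, -0.98 ]), 'torque': array([-0.044, -0.294,  0.015]), 'width': np.float64(30.439)}
(np.float64(-11.911147721747337), np.float64(-14.41156217295726), np.float64(-0.027551054054748482))
```

View pics/s20.png

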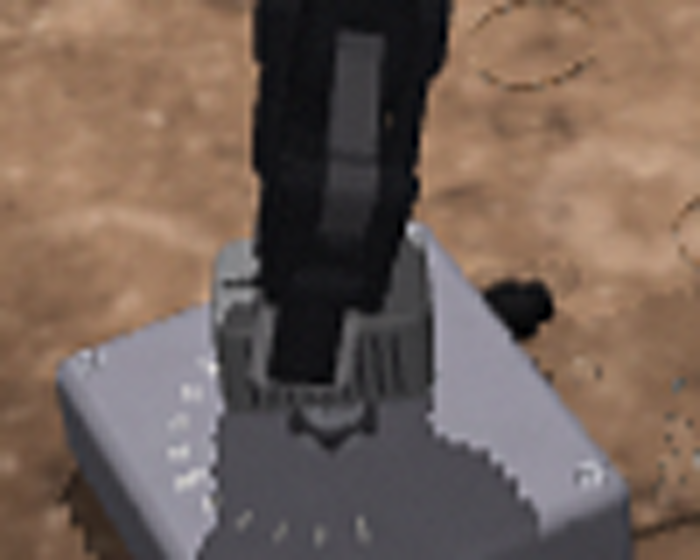

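Emit:
{"op": "servo_tool", "data": {
  "rows": [
    {"dx": 0.004,"dy": -0.0008,"dz": 0,"wx": 0,"wy": 0,"wz": 0,"fingers": 1},
    {"dx": 0.003,"dy": -0.0006,"dz": 0,"wx": 0,"wy": 0,"wz": 0,"fingers": 1},
    {"dx": 0,"dy": 0,"dz": 0,"wx": 0,"wy": 0,"wz": 0,"fingers": 1}
  ]
}}

```text
clock: 27.72
eef_pos: [440.2, -164.5, 62.1]
tool_rot: [1.573, 1.363, 2.892]
force: [0.2, 0.3, -0.2]
width: 30.2
```

Emit:
{"op": "servo_tool", "data": {
  "rows": [
    {"dx": 0.003,"dy": -0.0006,"dz": 0,"wx": 0,"wy": 0,"wz": 0,"fingers": 1},
    {"dx": 0,"dy": 0,"dz": 0,"wx": 0,"wy": 0,"wz": 0,"fingers": 1}
  ]
}}

```text
clock: 27.98
eef_pos: [440.4, -164.5, 60.2]
tool_rot: [1.574, 1.363, 2.893]
force: [-0.5, -0.0, 4.2]
width: 30.6
```

Emit:
{"op": "servo_tool", "data": {
  "rows": [
    {"dx": 0.003,"dy": -0.0006,"dz": 0,"wx": 0,"wy": 0,"wz": 0,"fingers": 1},
    {"dx": 0.002,"dy": -0.0004,"dz": 0,"wx": 0,"wy": 0,"wz": 0,"fingers": 1},
    {"dx": 0,"dy": 0,"dz": 0,"wx": 0,"wy": 0,"wz": 0,"fingers": 1}
  ]
}}

```text
clock: 28.35
eef_pos: [440.5, -164.5, 56.6]
tool_rot: [1.574, 1.364, 2.894]
force: [-0.8, -0.7, 6.6]
width: 30.4
```

Emit:
{"op": "servo_tool", "data": {
  "rows": [
    {"dx": 0.003,"dy": -0.0006,"dz": 0,"wx": 0,"wy": 0,"wz": 0,"fingers": 1},
    {"dx": 0,"dy": 0,"dz": 0,"wx": 0,"wy": 0,"wz": 0,"fingers": 1}
  ]
}}

```text
clock: 28.6
eef_pos: [440.6, -164.6, 56.1]
tool_rot: [1.581, 1.364, 2.9]
force: [-1.5, 0.1, 24.6]
width: 30.3
```

Emit:
{"op": "servo_tool", "data": {
  "rows": [
    {"dx": -0.0008,"dy": 0.0002,"dz": 0,"wx": 0,"wy": 0,"wz": 0,"fingers": 1},
    {"dx": 0,"dy": 0,"dz": 0,"wx": 0,"wy": 0,"wz": 0,"fingers": 1},
    {"dx": 0,"dy": 0,"dz": 0,"wx": 0,"wy": 0,"wz": 0,"fingers": 1}
  ]
}}

```text
clock: 28.98
eef_pos: [440.5, -164.6, 56.2]
tool_rot: [1.579, 1.364, 2.898]
force: [-1.5, -0.1, 19.5]
width: 30.4
```

```bash
python3 - <<'E'
from plan import *
st();p,R=cur(); print(th_yaw(R))
save('side','s21.png',(170,220,270,300),7); save('top','t21.png')
for l in ('ring_0','rough_stone_1','compound_green','nut_1'): print(l,[(round(r['conf'],2),np.round(r['point'],1).tolist()) for r in ctrl.mark_of(l,'top')][:1])
E
```

```text
{'clock': np.float64(28.975), 'qpos': array([ 0.622,  0.803, -0.517,  1.95 ,  0.534,  0.754,  1.08 ]), 'eef_pos': array([ 440.532, -164.57 ,   56.241]), 'tool_rot': array([1.579, 1.364, 2.898]), 'force': array([-1.465, -0.079, 19.473]), 'torque': array([0.145, 0.909, 0.016]), 'width': np.float64(30.377)}
(np.float64(-11.845932235638722), np.float64(-14.404226413023538), np.float64(-0.09547213558079196))
ring_0 [(0.71, [236.4, 162.0])]
rough_stone_1 [(0.61, [303.9, 142.5])]
compound_green [(0.59, [381.1, 171.3])]
nut_1 [(0.53, [305.9, 145.9])]
```

View pics/s21.png

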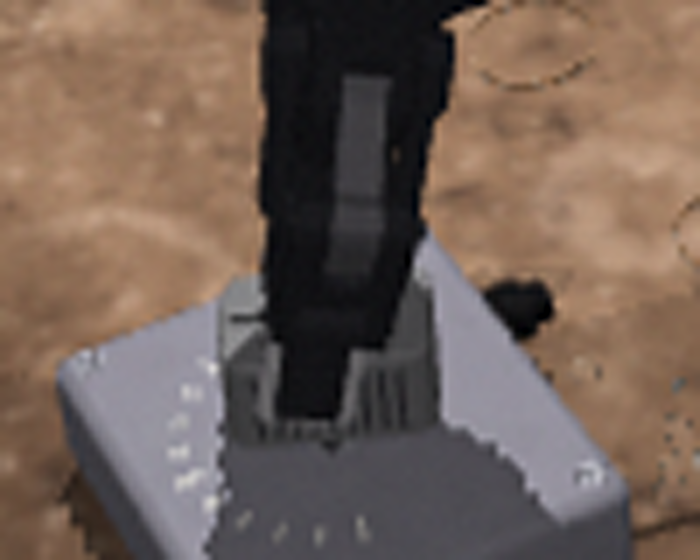

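View pics/t21.png

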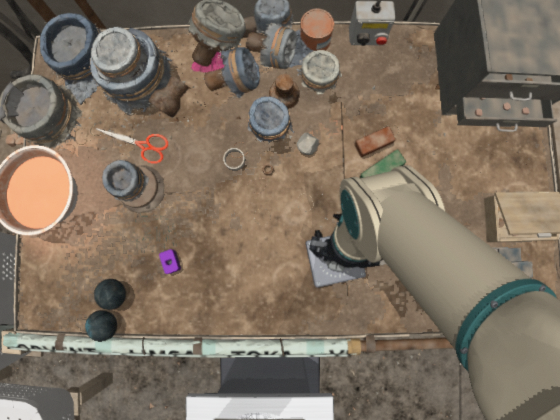

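Side view shows the knob (218–240, 276–440 in the crop) sitting just above the panel on the nut. In the top view the ring (234,158), nut (268,170), stone (307,144) and visible part of the green bar are where they started. The force is steady at about 19 N, so I'm handing in.

```bash
python3 - <<'E'
from cell import ctrl
print(ctrl.finish_job()); s=ctrl.read_state(); print(s['clock'],s['eef_pos'],s['force'],s['width'])
E
```

```text
the job is handed in; nothing more can be done
None
the job is handed in; nothing more can be done
```

The knob is on the shaft with its flat matched to the shaft's flat. The gripper is still closed on it, pressing it down, and I handed the job in like that at about 29 s. `finish_job` gives no verdict.

**What I did:** I turned the grey knob over in two quarter turns, standing it on its end in between. I then gripped it from above, turned it so its black line points to the shaft's flat, and lowered it onto the shaft.

**Last checks:**
- **Fit:** the knob slid on with almost no force. It met the shaft tip at the height I expected for a full fit.
- **Press:** it went down about 4 mm more, with the force rising from 4.2 N to 6.6 N. The force then jumped to 24.6 N, which I took as the stop. I backed off to a steady 19.5 N, well above the 8 N needed to hold the shaft down.
- **Bystanders:** the ring, stone and nut show where they started. In the last top view the arm partly hides the green bar, but its visible part had not moved. The purple look-alike was not touched.

**What disagreed or failed:**
- **Camera mismatch:** just before fitting, the two cameras disagreed by 1–3 mm on where the knob was relative to the shaft. I settled it by lowering slowly and watching the force.
- **Nut detection:** the network's last mark for the nut landed on the stone, so I checked the nut by eye.
- **First tilt:** my first try at tilting the knob reached a joint limit, so I did the turns sideways instead.

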